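# Hang the loaded dip basket in the ultrasonic bath

## Robot

A 6-joint arm with a two-finger parallel gripper is mounted at the origin on the work surface. World frame = base frame: x ahead of the robot, y to its left, z up, the work surface at z = 0. Lengths are in m, angles in rad, forces in N, time in s.
With the tool pointing down it reaches from about 0.3 to 0.85 m from the base axis. Payload 4.2 kg.
Tool frame: the origin (TCP) lies midway between the tips of the shut fingers; the grasp point (between the pads) lies robot.grip_point_offset behind it (robot.grip_point_offset is the distance from the TCP to the grasp point, in m); z points along the fingers, y is the direction in which the jaws open and shut (so a half turn about z gives the same grasp; the last joint's range is limited). The gripper opens to 91 mm and grips with 3 to 60 N. Pads are 32 mm wide; open, the fingers measure 118 mm over their backs; the gripper's body (76 mm by 178 mm) begins 60 mm behind the grasp point.
Start: joints at [1.265, 0.32, 1.565, -0, 1.257, -0.02], TCP at [0.162, 0.552, 0.178] pointing down, gripper open.
Joint ranges: [-3.11, 3.11], [-0.84, 2.01], [0.21, 2.61], [-1.34, 4.49], [0.05, 2.63], [-2.56, 2.56]. Speed limits (rad/s): [2.57, 2.57, 3.14, 3.14, 3.14, 3.14].

## Interface

Orientations are given as a rotation vector (axis times angle).
In Python, from cell import robot gives the robot as it stands. The module is installed in compiled form; this text tells all that it offers.
- The arm moves only by the tool carry_out, never from a script. Its argument "deltas" is a list of rows, each an object of numbers: "x", "y", "z": the shift along the tool's x, y, z in cm; "rx", "ry", "rz": the turn, a rotation vector about the tool's x, y, z in degrees. A call has 1 to 10 rows; each row is the pose to reach, as a shift and turn from the pose commanded when the call began, along the tool's axes at that moment; what a row does not reach only later rows make up. A row lasts 1/12 s, in which the tool goes at most 41.7 mm and 7.16 degrees, less where a joint would pass 70% of its speed; a pose out of reach is approached as far as the arm can. A call with a gripper value outside its range is refused whole. "gripper" is the finger opening in cm, from 0 to 9.12, set as the call begins (left out, the last holds). The fingers move at their own pace and stop on an object; "grip_force" is the grip in N (left out, the last holds). Time passes only in rows, so rows that repeat a pose let the fingers close. It gives the time, the measured TCP pose, the force and the opening at its end, in the units of the state.
- robot.read_state(): the state, without advancing time (a new reading comes with each control period).
- robot.snapshot(name): name is "side" or "top"; returns a dict with "color" (480x640x3 uint8, red, green, blue), "z_map" (480x640 float32, m along the optical axis (not along the pixel's ray), 0 where there is no reading), "vertical_fov" (degrees; the focal length in pixels is half the picture's height over the tangent of half this angle, whatever the lens; pixels are square), "cx", "cy" (the principal point, pixels), "origin" and "orientation" of the camera in the world. Camera axes: x right, y down, z forward; pixel columns grow to the right and rows downward; lengths in m; the calibration is good to about 2 mm. A picture is of the moment at which its call begins.
- robot.finish_job(): hands the job in, once; it reports no verdict.
The state is a dict: "t": time; "joints": joint angles; "qd": joint speeds; "joint_torque": joint torques, N m; "eef_pos": TCP position; "eef_rot": TCP orientation; "wrist_force": force on the tool from outside, world axes, zero at the start; "ft_torque": the same for the moment, N m; "width": opening from 0.0 (shut) to 1.0 (fully open).
Only numpy, scipy, OpenCV 4.12 (cv2) and the standard library are available. Lean on these libraries where they do the work, as an engineer would, in place of code of your own. Each camera call takes 0.05 s, during which the arm holds its last target.

## Task

Hang the dip basket with its three potentiometers in the open ultrasonic bath: its own hook goes over the bath's front rim, the basket inside, upright and clear of the tank floor, with all three parts still in it. Set the hook down on the rim before you let go, and keep off the lamp bar above and the other things on the bench.

Things in the scene. Friction and masses are not known exactly. Their poses are not given: they have to be found in the camera images.
- bath: Ultrasonic bath, fixed: white housing 170 mm deep (x), 210 mm wide (y), 140 mm high, open on top, empty steel tank inside. Origin: centre of its underside; z up; front (-x) roughly towards the robot, with a knob standing out 13 mm, 48 to 76 mm up. Walls 14 mm thick (front wall x -85 to -71 mm), flat rim at z 140 mm. Tank inside 142 (x) by 182 mm (y), floor at z 45 mm.
- front_rim (a point): Middle of the top of the bath's front wall (bath frame: x -78, y 0, z 140 mm); axes of the bath.
- lamp: LED bar lamp, fixed, standing over the bath. Origin on the bench below the middle of the bar; axes parallel to the bath's. Bar 360 mm long (y), x -22.5 to 22.5 mm, underside 363 mm, top 381 mm above the bench. A flat arm above it (18 mm wide, z 378 to 390 mm) runs along +x to a thin column and round foot behind the bath (x = 168 mm).
- bar_edge (a point): Middle of the lower front edge of the lamp's bar, 363 mm above the bench and 1 to 9 mm behind the inner face of the bath's front wall. A gripper pointing straight down at the front wall would strike the bar; one leaning 30 to 45 degrees back towards the robot passes in front of it, and the basket carried upright just over the rim passes below it.
- basket: Dip basket of perforated steel, loose, 0.12 to 0.2 kg, upright on the bench left or right of the bath: open box 64 (x) by 70 (y) by 38 mm high; origin: centre of its underside, z up. On its -x side a strip 24 mm wide, x -36 to -32 mm, rises from it, with the hook half way up and a black grip sleeve on top (147 mm high in all). At the start -x points back towards the robot, within 22 degrees.
- grip (a point): Centre of the basket's black plastic grip sleeve (basket frame: x -34, y 0, z 117 mm); the sleeve measures 14 mm (x) by 22 mm (y) by 60 mm (z 87 to 147 mm); axes of the basket.
- hook (a point): Middle of the underside of the hook's flat crown, the part that rests on the rim (basket frame: x -48, y 0, z 72 mm); axes of the basket. The crown is 24 mm wide (y), 4 mm thick, and runs from the strip to -x; its outer end drops at x -64 to -60 mm down to z 52 mm. So the gap that goes over the wall is 24 mm wide (x -60 to -36 mm) and 20 mm deep.
- pot0: Potentiometer, loose, 18 g, lying in the basket: round can 24 mm across and 10 mm high with a shaft, 29 mm in all; origin: centre of the can's underside. It may topple inside the basket.
- pot1: Potentiometer, loose, 18 g, lying in the basket: round can 24 mm across and 10 mm high with a shaft, 29 mm in all; origin: centre of the can's underside. It may topple inside the basket.
- pot2: Potentiometer, loose, 18 g, lying in the basket: round can 24 mm across and 10 mm high with a shaft, 29 mm in all; origin: centre of the can's underside. It may topple inside the basket.
- beaker: Bystander: plain open steel cup without handle or hook, 72 mm across, 75 mm tall, standing on the bench; origin: centre of its underside. It and the basket swap sides of the bath from run to run.
- breadboard: Bystander: white breadboard 165 x 55 mm, 9 mm thick (25 mm with the parts on it), flat on the bench between the robot and the bath; origin: centre of its underside, long side along its y.
- speaker: Bystander: small loudspeaker, 66 mm across, 20 mm high, flat on the bench left of the bath; origin: centre of its underside.
- multimeter: Bystander: hand multimeter 180 x 85 x 34 mm, lying right of the bath, long side along its x; origin: centre of its underside.
- screwdriver: Bystander: screwdriver 180 mm long lying on the bench left of the bath, roughly pointing away from the robot, along its x; origin: centre of its length, at the bench.
Things that resemble listed ones, but are neither listed nor needed, are in the scene too. Leave any turquoise look-alike of the basket alone.

How it is judged:
On the way:
1. the hook is lowered over the front rim, down to within 10 mm of resting on it, while the basket is still held (x of hook in the frame of front_rim between -0.009 and 0.009 m and y of hook in the frame of front_rim between -0.08 and 0.08 m and x of basket in the frame of bath between -0.055 and 0 m and angle between basket's own z axis and vertical below 0.21 rad and z of hook in the frame of front_rim between -0.004 and 0.01 m and contact force between the fingers and basket above 0.5 N), for 0.1 s.
At the end, for the whole second after the job is handed in: The released basket hangs at rest in the bath by its hook on the front rim (crown within 6 mm of the rim top, 9 mm of the wall's middle line, 80 mm of the rim's middle), within 12 degrees of upright and 15 of square to the wall, all three potentiometers in it (x of hook in the frame of front_rim between -0.009 and 0.009 m and y of hook in the frame of front_rim between -0.08 and 0.08 m and x of basket in the frame of bath between -0.055 and 0 m and angle between basket's own z axis and vertical below 0.21 rad and z of hook in the frame of front_rim between -0.004 and 0.006 m and angle between the x axis of basket and the x axis of bath, either way round below 0.26 rad and x of pot0 in the frame of basket between -0.036 and 0.036 m and y of pot0 in the frame of basket between -0.039 and 0.039 m and z of pot0 in the frame of basket between -0.008 and 0.042 m and x of pot1 in the frame of basket between -0.036 and 0.036 m and y of pot1 in the frame of basket between -0.039 and 0.039 m and z of pot1 in the frame of basket between -0.008 and 0.042 m and x of pot2 in the frame of basket between -0.036 and 0.036 m and y of pot2 in the frame of basket between -0.039 and 0.039 m and z of pot2 in the frame of basket between -0.008 and 0.042 m and linear speed of basket below 0.02 m/s); the robot touches nothing.
It fails at once if the lamp is struck (over 3 N) (contact force between lamp and anything else above 3 N).
It fails at once if another loose thing on the bench (cup, breadboard, speaker, multimeter, screwdriver) is shifted by more than 30 mm (distance of any of beaker, breadboard, speaker, multimeter, screwdriver from where it was at the start of the episode above 0.03 m).
It also fails if it takes over 51 s, if anything falls off the work surface, if the arm or the gripper's body presses on something with over 40 N, if the wrist force passes 120 N, or if a joint passes its speed limit or range.

## Working session

There is one attempt and no reset: what is moved stays moved. The work goes in short steps, Python scripts to look and compute and a tool call to move; the robot and the scene stay as the last step left them, time stands still between calls to the robot, and variables do not carry over. Pictures are saved under pics/ and viewed, and the job is handed in when it is done.

Besides the shell and the picture viewer there is one more tool, called after "Emit:" as name(argument=value, ...), one argument or row to a line, values as JSON. carry_out: Moves the arm, as the interface text tells. Its arguments: {"type":"object","properties":{"deltas":{"type":"array"},"gripper":{"type":"number"},"grip_force":{"type":"number"}},"required":["deltas"]}

```bash
mkdir -p pics
cat > h.py <<'E'
import numpy as np, cv2
from scipy.spatial.transform import Rotation as R
from cell import robot
def snap(n):
    s=robot.snapshot(n); return s
def cloud(s):
    f=240/np.tan(np.radians(s["vertical_fov"])/2)
    v,u=np.mgrid[0:480,0:640]; z=s["z_map"]
    P=np.stack([(u-s["cx"])/f*z,(v-s["cy"])/f*z,z],-1)
    o=np.array(s["orientation"],float)
    M=R.from_rotvec(o).as_matrix() if o.shape==(3,) else (o if o.shape==(3,3) else R.from_quat(o).as_matrix())
    return P@M.T+np.array(s["origin"])
E
python3 - <<'E'
from h import *
import pickle
st=robot.read_state();print(st); print(robot.grip_point_offset)
for n in("side","top"):
    s=snap(n); pickle.dump(s,open(n+".pkl","wb"))
    cv2.imwrite(f"pics/{n}0.png",s["color"][:,:,::-1]); print({k:s[k] for k in s if k not in("color","z_map")})
E
```

```text
{'t': 0.0, 'joints': array([ 1.26502147e+00,  3.20270053e-01,  1.56568240e+00, -4.57851719e-06,
        1.25737209e+00, -1.99954041e-02]), 'qd': array([ 0.00147483,  0.00080756, -0.00123056, -0.00029378,  0.00042593,
        0.00123531]), 'joint_torque': array([-2.43325470e-03, -4.12443209e+01, -2.31972849e+01,  7.23168603e-02,
        4.58345760e-02, -1.32565829e-04]), 'eef_pos': array([0.16192368, 0.55114064, 0.17733157]), 'eef_rot': array([-4.47333548e-01, -3.10930094e+00,  2.68531194e-03]), 'wrist_force': array([-0.27174188, -0.09500394,  0.29843985]), 'ft_torque': array([-0.0183083 , -0.01844555, -0.01181879]), 'width': 0.9977861272185449}
0.0188
{'vertical_fov': 55.71093631519747, 'cx': 318.01356130220626, 'cy': 243.05366750254154, 'origin': array([ 0.35087752, -0.80433954,  0.79476117]), 'orientation': array([-2.15744583,  0.12200995, -0.05398062])}
{'vertical_fov': 46.20913018763742, 'cx': 319.5341438890124, 'cy': 246.1421963728508, 'origin': array([0.35747546, 0.06230095, 1.50554696]), 'orientation': array([-2.16576148,  2.19049884, -0.11830224])}
```

View pics/side0.png

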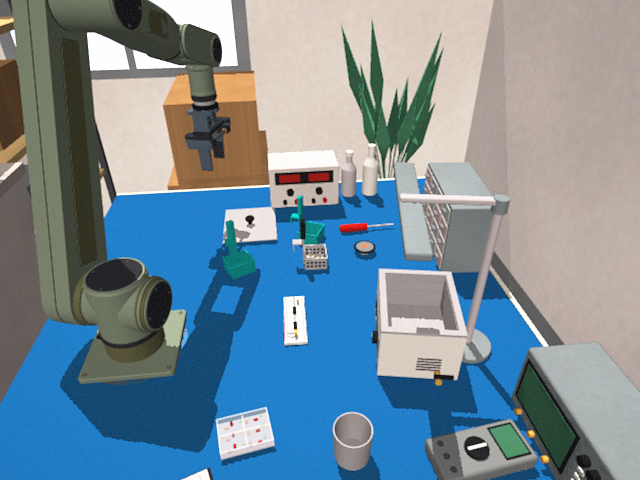

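View pics/top0.png

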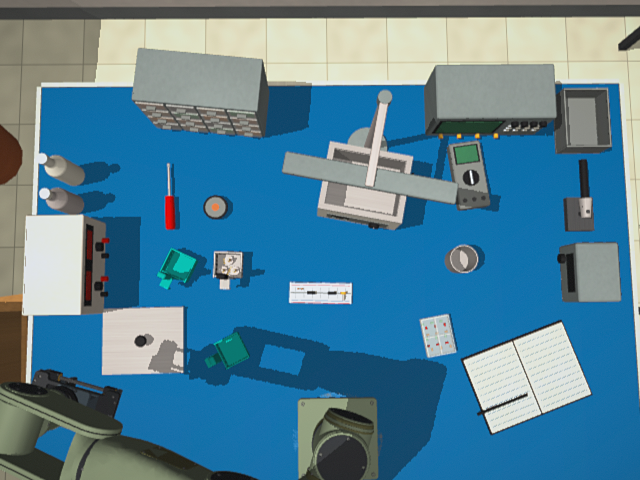

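The side view shows the steel basket at (314,257), and turquoise look-alikes at (308,225) and (238,258). In the top view the steel basket is at (228,265), with the look-alikes at (180,267) and (230,350). The beaker is a plain cup at (462,260). The steel box with three parts in it fits the description, so I'll check it in a crop.

Run:
```python
from h import *
import pickle
a=pickle.load(open("side.pkl","rb"));b=pickle.load(open("top.pkl","rb"))
ca=cv2.resize(a["color"][180:290,220:350],None,fx=4,fy=4,interpolation=cv2.INTER_CUBIC)[:440,:400]
ca=cv2.resize(a["color"][185:285,260:360],(400,400),interpolation=cv2.INTER_CUBIC)
cb=cv2.resize(b["color"][225:305,150:250],(500,400),interpolation=cv2.INTER_CUBIC)[:,100:]
cv2.imwrite("pics/crop.png",np.hstack([ca,cb])[:,:,::-1])
C=cloud(b)
for x in((335,150),(413,160),(406,228),(320,214),(228,250),(218,284),(228,284),(240,290),(180,265)): print(x,C[x[1],x[0]].round(4))
C=cloud(a)
for x in((302,200),(302,243),(302,225),(315,250)): print(x,C[x[1],x[0]].round(4))
```

```text
(335, 150) [0.7322 0.0024 0.1243]
(413, 160) [ 7.361e-01 -2.159e-01  4.000e-04]
(406, 228) [ 0.5494 -0.1923 -0.0033]
(320, 214) [0.5827 0.0408 0.0446]
(228, 250) [0.4944 0.2879 0.0011]
(218, 284) [0.4038 0.3143 0.0005]
(228, 284) [0.4011 0.2762 0.0774]
(240, 290) [0.3872 0.2557 0.0005]
(180, 265) [0.4552 0.4143 0.0069]
(302, 200) [0.43   0.4213 0.1326]
(302, 243) [0.4167 0.2749 0.0728]
(302, 225) [0.4181 0.2713 0.1352]
(315, 250) [0.4574 0.3132 0.0188]
```

View pics/crop.png

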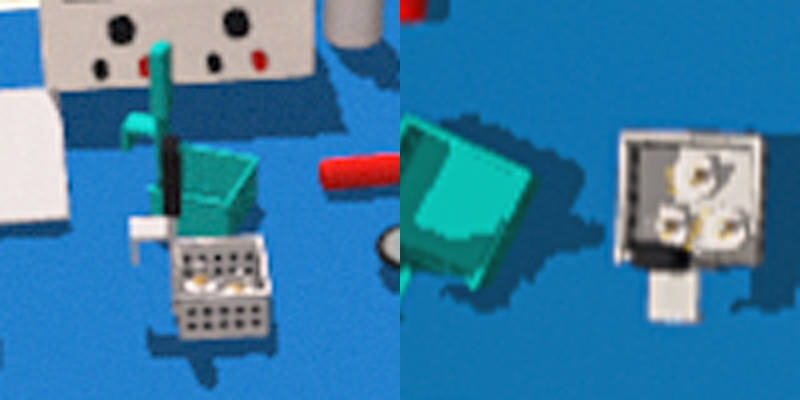

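```bash
cat > fit.py <<'E'
from h import *
from scipy.optimize import least_squares
def boxd(p,lo,hi):
    lo=np.array(lo);hi=np.array(hi);c=(lo+hi)/2;e=(hi-lo)/2
    q=abs(p-c)-e
    return abs(np.linalg.norm(np.maximum(q,0),axis=1)+np.minimum(q.max(1),0))
BASK=[((-.032,-.035,0),(.032,-.033,.038)),((-.032,.033,0),(.032,.035,.038)),((-.032,-.035,0),(-.030,.035,.038)),((.030,-.035,0),(.032,.035,.038)),((-.032,-.035,0),(.032,.035,.002)),
((-.036,-.012,0),(-.032,.012,.087)),((-.041,-.011,.087),(-.027,.011,.147)),((-.064,-.012,.072),(-.036,.012,.076)),((-.064,-.012,.052),(-.060,.012,.076))]
BATH=[((-.085,-.105,0),(-.071,.105,.14)),((.071,-.105,0),(.085,.105,.14)),((-.085,-.105,0),(.085,-.091,.14)),((-.085,.091,0),(.085,.105,.14)),((-.085,-.105,0),(.085,.105,.045))]
def d(p,B): return np.min([boxd(p,*b) for b in B],axis=0)
def fit(P,B,x0,free_z=True):
    def res(v):
        q=(P-np.array([v[0],v[1],v[3]]))@R.from_euler('z',v[2]).as_matrix()
        return d(q,B)
    r=least_squares(res,x0,loss='soft_l1',f_scale=.003,diff_step=1e-4,x_scale=[.01,.01,.1,.01])
    return r.x,np.median(res(r.x))
E
python3 - <<'E'
from fit import *
import pickle
for n in("side","top"):
    s=pickle.load(open(n+".pkl","rb"));C=cloud(s).reshape(-1,3);ok=s["z_map"].ravel()>0
    for nm,B,c,r,zr,x0 in(("basket",BASK,(.44,.28),.072,(.012,.16),(.44,.275,0.1,0)),("bath",BATH,(.655,-.07),.17,(.05,.15),(.655,-.07,-.2,0))):
        m=ok&(np.hypot(C[:,0]-c[0],C[:,1]-c[1])<r)&(C[:,2]>zr[0])&(C[:,2]<zr[1]); P=C[m]
        best=min((fit(P,B,(x0[0],x0[1],y,0)) for y in(-.35,-.15,0,.15,.35)),key=lambda t:t[1])
        print(n,nm,len(P),best[0].round(4),best[1].round(4))
    m=ok&(C[:,2]>.34)&(C[:,2]<.41)&(C[:,0]>.5)&(C[:,0]<.8)&(abs(C[:,1]+.08)<.25)
    P=C[m];print("lamp",len(P));
    if len(P)>20:
        Q=P[(P[:,2]<.384)];print(cv2.minAreaRect((Q[:,:2]*1000).astype(np.float32)),np.percentile(P[:,2],[2,50,98]))
E
```

```text
side basket 589 [ 0.4542  0.2786 -0.0483  0.0026] 0.0009
side bath 6747 [ 0.648  -0.0746 -0.1951 -0.0015] 0.001
lamp 3503
((684.0107421875, -77.94502258300781), (361.7936096191406, 204.7289276123047), 78.79116821289062) [0.35480847 0.37945629 0.38993322]
top basket 524 [ 0.4537  0.2838 -0.049   0.0137] 0.001
top bath 2734 [ 0.6463 -0.0694 -0.1964  0.0011] 0.0011
lamp 4703
((677.4087524414062, -71.13825988769531), (360.166015625, 193.75169372558594), 78.92707824707031) [0.37337131 0.38109482 0.39261883]
```

```bash
cat > go.py <<'E'
from fit import *
def toolR(yaw,th,extra=None):
    return (R.from_euler('z',yaw)*R.from_matrix(np.array([[-np.cos(th),0,np.sin(th)],[0,1,0],[-np.sin(th),0,-np.cos(th)]])))
def delta(p,Rt):
    s=robot.read_state();R0=R.from_rotvec(s["eef_rot"])
    dp=R0.inv().apply(np.array(p)-s["eef_pos"])*100
    dr=np.degrees((R0.inv()*Rt).as_rotvec())
    print("t",round(s["t"],2),"eef",s["eef_pos"].round(4),"d cm",dp.round(2),"rot deg",dr.round(2),"W",round(s["width"]*9.12,2),"F",s["wrist_force"].round(1),"J",s["joints"].round(2))
E
python3 - <<'E'
from go import *
import pickle
for n in("side","top"):
    s=pickle.load(open(n+".pkl","rb"));C=cloud(s).reshape(-1,3);c=s["color"].reshape(-1,3).astype(int)
    m=(np.hypot(C[:,0]-.42,C[:,1]-.283)<.03)&(C[:,2]>.08)&(C[:,2]<.16)&(c.max(1)<70)
    P=C[m];print(n,len(P),np.median(P,0).round(4),P.min(0).round(3),P.max(0).round(3))
Rt=toolR(-.0485,np.radians(40)); g=np.array([.420,.283,.122]); z=Rt.apply([0,0,1])
delta(g+z*(.0188-.18),Rt)
E
```

```text
side 82 [0.4188 0.271  0.1248] [0.413 0.266 0.091] [0.425 0.289 0.146]
top 51 [0.4184 0.2802 0.1454] [0.414 0.274 0.106] [0.424 0.296 0.152]
t 0.1 eef [0.162  0.5512 0.1774] d cm [-22.25 -20.9   -6.77] rot deg [ -4.83 -39.82 -13.01] W 9.12 F [ 0.7 -0.9  0.7] J [ 1.26  0.32  1.57 -0.    1.26 -0.02]
```

Emit:
carry_out(
  deltas=[
    {"x":-2,"y":-1,"z":-4},
    {"x":-5,"y":-4,"z":-6,"ry":-7,"rz":-2,"rx":-1},
    {"x":-8,"y":-7,"z":-6.8,"ry":-14,"rz":-5,"rx":-2},
    {"x":-11,"y":-10,"z":-6.8,"ry":-20,"rz":-7,"rx":-2.5},
    {"x":-14,"y":-13,"z":-6.8,"ry":-26,"rz":-9,"rx":-3},
    {"x":-17,"y":-16,"z":-6.8,"ry":-32,"rz":-11,"rx":-4},
    {"x":-20,"y":-18.5,"z":-6.8,"ry":-37,"rz":-12.5,"rx":-4.5},
    {"x":-22.2,"y":-21,"z":-6.8,"ry":-39.8,"rz":-13,"rx":-4.8},
    {"x":-22.2,"y":-21,"z":-6.8,"ry":-39.8,"rz":-13,"rx":-4.8},
    {"x":-22.2,"y":-21,"z":-6.8,"ry":-39.8,"rz":-13,"rx":-4.8},
  ],
  gripper=6,
  grip_force=50,
)

```text
validation failed for argument at $.de...
```

Run:
```python
from go import *
Rt=toolR(-.0485,np.radians(40)); g=np.array([.420,.281,.122]); z=Rt.apply([0,0,1])
delta(g+z*(.0188),Rt)
```

```text
t 0.1 eef [0.162  0.5512 0.1774] d cm [-33.55 -18.35   7.01] rot deg [ -4.83 -39.82 -13.01] W 9.12 F [ 0.7 -0.9  0.7] J [ 1.26  0.32  1.57 -0.    1.26 -0.02]
```

Emit:
carry_out(
  deltas=[
    {"x":-2,"y":-1,"z":-4,"rx":0,"ry":0,"rz":0},
    {"x":-5,"y":-4,"z":-6,"rx":-1,"ry":-7,"rz":-2},
    {"x":-8,"y":-7,"z":-6.8,"rx":-2,"ry":-14,"rz":-5},
    {"x":-11,"y":-10,"z":-6.8,"rx":-2.5,"ry":-20,"rz":-7},
    {"x":-14,"y":-13,"z":-6.8,"rx":-3,"ry":-26,"rz":-9},
    {"x":-17,"y":-16,"z":-6.8,"rx":-4,"ry":-32,"rz":-11},
    {"x":-20,"y":-18.5,"z":-6.8,"rx":-4.5,"ry":-37,"rz":-12.5},
    {"x":-22.2,"y":-21,"z":-6.8,"rx":-4.8,"ry":-39.8,"rz":-13},
    {"x":-22.2,"y":-21,"z":-6.8,"rx":-4.8,"ry":-39.8,"rz":-13},
    {"x":-22.2,"y":-21,"z":-6.8,"rx":-4.8,"ry":-39.8,"rz":-13},
  ],
  gripper=6,
  grip_force=50,
)

```text
t: 0.93
eef_pos: [0.3155, 0.2852, 0.2453]
eef_rot: [0.061, 2.444, -0.022]
wrist_force: [0.5, 1.2, 1.9]
width: 0.659
```

Run:
```python
from go import *
Rt=toolR(-.0485,np.radians(40)); g=np.array([.420,.281,.122]); z=Rt.apply([0,0,1])
delta(g+z*(.0188),Rt)
```

```text
t 0.93 eef [0.3155 0.2852 0.2453] d cm [-0.1   0.09 18.05] rot deg [-0.04 -0.04 -0.06] W 6.01 F [0.5 1.2 1.9] J [ 1.28 -0.1   2.11 -0.78  1.09  0.12]
```

Emit:
carry_out(
  deltas=[
    {"x":0,"y":0,"z":3,"rx":0,"ry":0,"rz":0},
    {"x":0,"y":0,"z":6,"rx":0,"ry":0,"rz":0},
    {"x":0,"y":0,"z":9,"rx":0,"ry":0,"rz":0},
    {"x":0,"y":0,"z":12,"rx":0,"ry":0,"rz":0},
    {"x":-0.1,"y":0,"z":14,"rx":0,"ry":0,"rz":0},
    {"x":-0.1,"y":0.1,"z":14,"rx":0,"ry":0,"rz":0},
  ],
)

```text
t: 1.43
eef_pos: [0.4078, 0.284, 0.1368]
eef_rot: [0.061, 2.446, -0.026]
wrist_force: [-0.1, 0.5, -0.3]
width: 0.659
```

Run:
```python
from go import *
Rt=toolR(-.0485,np.radians(40)); g=np.array([.420,.281,.122]); z=Rt.apply([0,0,1])
delta(g+z*(.0188),Rt)
a=snap("side")["color"];b=snap("top")["color"]
ca=cv2.resize(a[160:280,250:370],(400,400),interpolation=cv2.INTER_CUBIC)
cb=cv2.resize(b[220:320,170:270],(400,400),interpolation=cv2.INTER_CUBIC)
cv2.imwrite("pics/pre.png",np.hstack([ca,cb])[:,:,::-1])
```

```text
t 1.43 eef [0.4078 0.284  0.1368] d cm [-0.01 -0.23  3.81] rot deg [-0.21 -0.16 -0.02] W 6.01 F [-0.1  0.5 -0.3] J [ 1.02  0.1   2.24 -1.03  0.72  0.27]
```

View pics/pre.png

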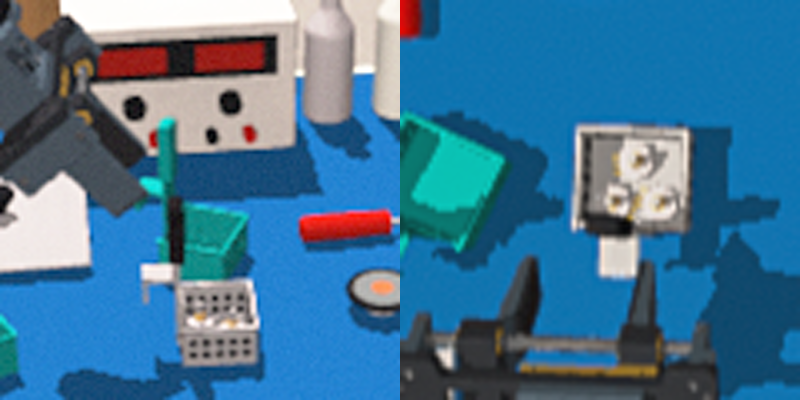

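Run:
```python
from go import *
s=snap("top");C=cloud(s)
for v in range(274,294,2):
    print(v,[tuple((C[v,u]*1000).round().astype(int)) for u in range(190,246,2) if C[v,u,2]>.05])
s=snap("side");C=cloud(s)
print("side")
for v in range(214,246,3):
    print(v,[tuple((C[v,u]*1000).round().astype(int)) for u in range(288,310,1) if C[v,u,2]>.05 and abs(C[v,u,1]-.28)<.05])
```

```text
274 [(np.int64(424), np.int64(295), np.int64(144)), (np.int64(423), np.int64(290), np.int64(148)), (np.int64(423), np.int64(285), np.int64(146)), (np.int64(424), np.int64(281), np.int64(141)), (np.int64(423), np.int64(276), np.int64(145)), (np.int64(425), np.int64(277), np.int64(107))]
276 [(np.int64(419), np.int64(295), np.int64(147)), (np.int64(419), np.int64(290), np.int64(145)), (np.int64(419), np.int64(286), np.int64(144)), (np.int64(418), np.int64(280), np.int64(149)), (np.int64(418), np.int64(275), np.int64(148)), (np.int64(419), np.int64(274), np.int64(124))]
278 [(np.int64(414), np.int64(295), np.int64(147)), (np.int64(414), np.int64(290), np.int64(145)), (np.int64(414), np.int64(286), np.int64(143)), (np.int64(414), np.int64(281), np.int64(145)), (np.int64(414), np.int64(275), np.int64(147)), (np.int64(415), np.int64(275), np.int64(118)), (np.int64(416), np.int64(276), np.int64(81)), (np.int64(417), np.int64(273), np.int64(64))]
280 [(np.int64(411), np.int64(296), np.int64(79)), (np.int64(411), np.int64(291), np.int64(78)), (np.int64(412), np.int64(287), np.int64(73)), (np.
[... 4881 characters left out ...]
75)), (np.int64(415), np.int64(284), np.int64(74)), (np.int64(417), np.int64(283), np.int64(74)), (np.int64(419), np.int64(266), np.int64(85))]
244 [(np.int64(391), np.int64(273), np.int64(73)), (np.int64(394), np.int64(271), np.int64(74)), (np.int64(396), np.int64(269), np.int64(75)), (np.int64(399), np.int64(271), np.int64(74)), (np.int64(402), np.int64(271), np.int64(73)), (np.int64(405), np.int64(269), np.int64(74)), (np.int64(407), np.int64(264), np.int64(78)), (np.int64(411), np.int64(269), np.int64(73)), (np.int64(413), np.int64(271), np.int64(72)), (np.int64(416), np.int64(270), np.int64(73)), (np.int64(419), np.int64(272), np.int64(71)), (np.int64(422), np.int64(270), np.int64(72))]
```

Run:
```python
from go import *
st=robot.read_state();s=snap("side");f=240/np.tan(np.radians(s["vertical_fov"])/2)
M=R.from_rotvec(s["orientation"])
R0=R.from_rotvec(st["eef_rot"]);im=s["color"].copy()
big=cv2.resize(im[140:260,230:350],(600,600),interpolation=cv2.INTER_CUBIC)
def pj(p):
    q=M.inv().apply(p-s["origin"]);return np.array([q[0]/q[2]*f+s["cx"],q[1]/q[2]*f+s["cy"]])
for off in np.array([[0,0,0],[0,0,-.0188],[.016,-.03,0],[-.016,-.03,0],[.016,.03,0],[-.016,.03,0],[.016,-.03,-.06],[-.016,-.03,-.06]]):
    p=pj(st["eef_pos"]+R0.apply(off)); print(off,p.round(1))
    cv2.circle(big,tuple(int(x) for x in (p-[230,140])*5),4,(255,0,0),-1)
cv2.imwrite("pics/prj.png",big[:,:,::-1]);print(st["eef_pos"])
```

```text
[0. 0. 0.] [297.5 220.9]
[ 0.      0.     -0.0188] [293.  216.6]
[ 0.016 -0.03   0.   ] [293.4 229.9]
[-0.016 -0.03   0.   ] [302.1 223.2]
[0.016 0.03  0.   ] [293.1 218.7]
[-0.016  0.03   0.   ] [301.4 212.2]
[ 0.016 -0.03  -0.06 ] [278.4 216.1]
[-0.016 -0.03  -0.06 ] [287.2 209.1]
[0.40677945 0.2858013  0.14064034]
```

View pics/prj.png

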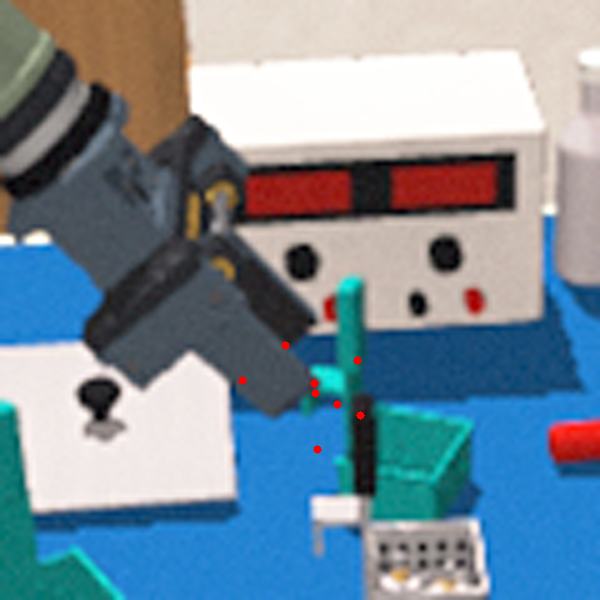

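Run:
```python
from go import *
for i in range(4):
    st=robot.read_state();print(st["t"],(st["eef_pos"]*1000).round(2),st["eef_rot"].round(4),st["joints"].round(4),st["wrist_force"].round(2));s=snap("side")
```

```text
1.6833 [406.63 285.74 140.81] [ 0.06    2.4417 -0.0169] [ 1.0216  0.0917  2.2355 -1.0241  0.7197  0.2697] [-0.09 -0.16  1.01]
1.7333 [406.5  285.59 140.78] [ 0.0597  2.4417 -0.0169] [ 1.0216  0.0914  2.236  -1.0243  0.7195  0.2699] [0.37 0.11 0.01]
1.7833 [406.4  285.41 140.71] [ 0.0596  2.4417 -0.017 ] [ 1.0216  0.0912  2.2364 -1.0244  0.7195  0.2699] [0.66 0.67 0.41]
1.8333 [406.39 285.19 140.58] [ 0.0597  2.4418 -0.0174] [ 1.0214  0.0912  2.2367 -1.0246  0.7194  0.27  ] [-0.75 -0.82 -0.75]
```

Run:
```python
from go import *
Rt=toolR(-.0485,np.radians(40)); g=np.array([.420,.281,.122]); z=Rt.apply([0,0,1])
delta(g+z*(.0188),Rt)
```

```text
t 1.88 eef [0.4064 0.285  0.1404] d cm [ 0.13 -0.35  4.18] rot deg [ 0.15  0.05 -0.07] W 6.02 F [ 0.2 -0.7  0.3] J [ 1.02  0.09  2.24 -1.02  0.72  0.27]
```

Emit:
carry_out(
  deltas=[
    {"x":0,"y":-0.3,"z":1,"rx":0,"ry":0,"rz":0},
    {"x":0.1,"y":-0.3,"z":2,"rx":0,"ry":0,"rz":0},
    {"x":0.1,"y":-0.3,"z":3,"rx":0,"ry":0,"rz":0},
    {"x":0.1,"y":-0.3,"z":4.2,"rx":0,"ry":0,"rz":0},
    {"x":0.1,"y":-0.3,"z":4.2,"rx":0,"ry":0,"rz":0},
    {"x":0.1,"y":-0.3,"z":4.2,"rx":0,"ry":0,"rz":0},
    {"x":0.1,"y":-0.3,"z":4.2,"rx":0,"ry":0,"rz":0},
    {"x":0.1,"y":-0.3,"z":4.2,"rx":0,"ry":0,"rz":0},
  ],
)

```text
t: 2.55
eef_pos: [0.4325, 0.2805, 0.1074]
eef_rot: [0.06, 2.442, -0.019]
wrist_force: [0.3, 0.2, -0.6]
width: 0.661
```

Run:
```python
from go import *
Rt=toolR(-.0485,np.radians(40)); g=np.array([.420,.281,.122]); z=Rt.apply([0,0,1])
delta(g+z*(.0188),Rt)
a=snap("side")["color"];b=snap("top")["color"]
ca=cv2.resize(a[180:280,250:350],(400,400),interpolation=cv2.INTER_CUBIC)
cb=cv2.resize(b[220:320,170:270],(400,400),interpolation=cv2.INTER_CUBIC)
cv2.imwrite("pics/pre2.png",np.hstack([ca,cb])[:,:,::-1])
```

```text
t 2.55 eef [0.4325 0.2805 0.1074] d cm [ 0.03 -0.01 -0.04] rot deg [ 0.1   0.04 -0.08] W 6.03 F [ 0.3  0.2 -0.6] J [ 0.95  0.16  2.27 -1.16  0.63  0.38]
```

View pics/pre2.png

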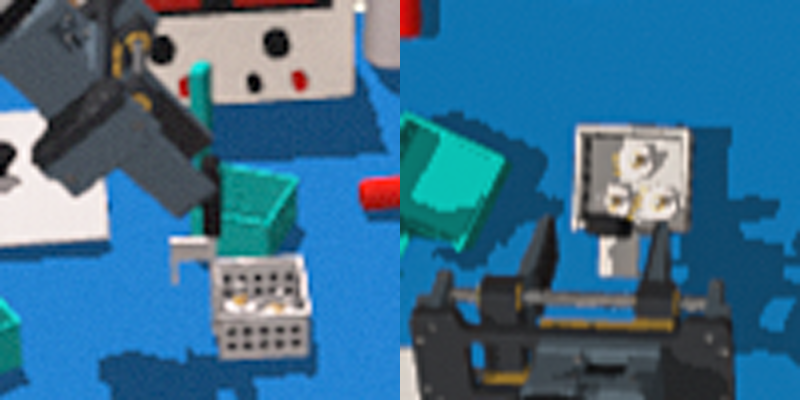

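Run:
```python
from go import *
st=robot.read_state();R0=R.from_rotvec(st["eef_rot"])
for n in("side","top"):
    s=snap(n);C=cloud(s).reshape(-1,3);c=s["color"].reshape(-1,3).astype(int)
    Q=R0.inv().apply(C-st["eef_pos"])*1000
    m=(abs(Q[:,0])<40)&(abs(Q[:,1])>20)&(abs(Q[:,1])<55)&(Q[:,2]>-70)&(Q[:,2]<20)&(C[:,2]>.09)&(c[:,1]<110)
    for sg in(-1,1):
        q=Q[m&(np.sign(Q[:,1])==sg)]
        q=q[q[:,2].argsort()][::-1]
        print(n,sg,len(q));print(q[:14].round(0).tolist())
```

```text
side -1 149
[[-16.0, -38.0, -33.0], [-2.0, -39.0, -34.0], [-6.0, -38.0, -34.0], [-10.0, -39.0, -35.0], [0.0, -38.0, -35.0], [-14.0, -40.0, -36.0], [15.0, -39.0, -36.0], [-19.0, -40.0, -37.0], [7.0, -39.0, -37.0], [10.0, -40.0, -37.0], [-12.0, -38.0, -37.0], [-8.0, -40.0, -37.0], [-6.0, -38.0, -38.0], [-17.0, -40.0, -38.0]]
side 1 109
[[3.0, 30.0, -34.0], [-16.0, 30.0, -34.0], [-5.0, 26.0, -35.0], [-17.0, 34.0, -35.0], [-13.0, 27.0, -35.0], [-2.0, 28.0, -35.0], [-9.0, 25.0, -35.0], [2.0, 32.0, -36.0], [-11.0, 27.0, -37.0], [4.0, 27.0, -37.0], [-15.0, 27.0, -37.0], [-12.0, 30.0, -38.0], [-16.0, 37.0, -38.0], [-8.0, 24.0, -38.0]]
top -1 45
[[-15.0, -30.0, -38.0], [-19.0, -32.0, -39.0], [-16.0, -32.0, -39.0], [-9.0, -37.0, -42.0], [-18.0, -35.0, -42.0], [-17.0, -30.0, -44.0], [-14.0, -28.0, -44.0], [-17.0, -28.0, -45.0], [-18.0, -35.0, -45.0], [-9.0, -37.0, -46.0], [3.0, -37.0, -46.0], [-0.0, -37.0, -46.0], [-7.0, -38.0, -47.0], [-19.0, -33.0, -47.0]]
top 1 70
[[7.0, 33.0, -34.0], [8.0, 33.0, -36.0], [10.0, 33.0, -38.0], [12.0, 33.0, -38.0], [-19.0, 35.0, -39.0], [14.0, 32.0, -41.0], [-14.0, 33.0, -41.0], [-17.0, 32.0, -41.0], [-18.0, 35.0, -41.0], [-21.0, 37.0, -42.0], [-19.0, 39.0, -43.0], [-16.0, 42.0, -43.0], [2.0, 33.0, -44.0], [-2.0, 33.0, -44.0]]
```

Emit:
carry_out(
  deltas=[
    {"x":0,"y":0,"z":0,"rx":0,"ry":0,"rz":0},
    {"x":0,"y":0,"z":0,"rx":0,"ry":0,"rz":0},
    {"x":0,"y":0,"z":0,"rx":0,"ry":0,"rz":0},
    {"x":0,"y":0,"z":0,"rx":0,"ry":0,"rz":0},
    {"x":0,"y":0,"z":0,"rx":0,"ry":0,"rz":0},
  ],
  gripper=3.8,
)

```text
t: 3.17
eef_pos: [0.4326, 0.2801, 0.1067]
eef_rot: [0.06, 2.443, -0.02]
wrist_force: [0.7, -0.2, -0.5]
width: 0.416
```

```bash
cat > tips.py <<'E'
from go import *
st=robot.read_state();R0=R.from_rotvec(st["eef_rot"]);print(st["width"]*9.12,st["eef_pos"].round(4))
for n in("side","top"):
    s=snap(n);C=cloud(s).reshape(-1,3);c=s["color"].reshape(-1,3).astype(int)
    Q=R0.inv().apply(C-st["eef_pos"])*1000
    m=(abs(Q[:,0])<22)&(abs(Q[:,1])>13)&(abs(Q[:,1])<50)&(Q[:,2]>-70)&(Q[:,2]<20)&(C[:,2]>.085)&(c[:,1]<110)
    for sg in(-1,1):
        q=Q[m&(np.sign(Q[:,1])==sg)]
        q=q[q[:,2].argsort()][::-1]
        print(n,sg,len(q));print(q[:14].round(0).tolist())
E
python3 tips.py
```

```text
3.792543373119618 [0.4326 0.2801 0.1067]
side -1 151
[[10.0, -15.0, -3.0], [17.0, -14.0, -3.0], [13.0, -13.0, -4.0], [13.0, -13.0, -8.0], [1.0, -15.0, -17.0], [6.0, -14.0, -20.0], [2.0, -14.0, -21.0], [-5.0, -25.0, -33.0], [-2.0, -27.0, -33.0], [5.0, -25.0, -34.0], [-17.0, -29.0, -34.0], [1.0, -26.0, -35.0], [-18.0, -27.0, -36.0], [-11.0, -30.0, -36.0]]
side 1 74
[[-4.0, 24.0, -34.0], [-15.0, 16.0, -34.0], [-18.0, 21.0, -37.0], [-14.0, 14.0, -37.0], [-14.0, 19.0, -37.0], [-18.0, 15.0, -37.0], [-3.0, 15.0, -37.0], [-15.0, 23.0, -37.0], [-11.0, 16.0, -38.0], [-4.0, 18.0, -38.0], [-16.0, 25.0, -39.0], [-8.0, 18.0, -39.0], [-13.0, 17.0, -40.0], [-2.0, 18.0, -40.0]]
top -1 45
[[-16.0, -19.0, -36.0], [-17.0, -22.0, -37.0], [-15.0, -17.0, -40.0], [-16.0, -25.0, -40.0], [20.0, -25.0, -41.0], [-18.0, -20.0, -42.0], [-18.0, -23.0, -42.0], [-16.0, -25.0, -43.0], [15.0, -26.0, -44.0], [-16.0, -20.0, -44.0], [-17.0, -23.0, -46.0], [10.0, -27.0, -46.0], [-16.0, -26.0, -48.0], [-16.0, -19.0, -48.0]]
top 1 70
[[-1.0, 23.0, -35.0], [-16.0, 27.0, -36.0], [-15.0, 14.0, -37.0], [-7.0, 15.0, -38.0], [-19.0, 14.0, -38.0], [-10.0, 22.0, -38.0], [-16.0, 29.0, -39.0], [-13.0, 14.0, -39.0], [-16.0, 24.0, -39.0], [-16.0, 21.0, -39.0], [-9.0, 21.0, -42.0], [-3.0, 22.0, -42.0], [-0.0, 22.0, -42.0], [2.0, 22.0, -43.0]]
```

Run:
```python
from go import *
import pickle
R0=R.from_rotvec([-4.47333548e-01, -3.10930094e+00,  2.68531194e-03]);p=np.array([0.16192368, 0.55114064, 0.17733157])
for n in("side","top"):
    s=pickle.load(open(n+".pkl","rb"));C=cloud(s).reshape(-1,3)
    Q=R0.inv().apply(C-p)*1000
    m=(abs(Q[:,0])<60)&(abs(Q[:,1])<110)&(Q[:,2]>-170)&(Q[:,2]<60)
    q=Q[m];print(n,len(q));
    q=q[q[:,2].argsort()][::-1];print(q[:25].round().tolist())
    a,b=q[:,1],q[:,0];print(np.percentile(q,[1,50,99],axis=0).round())
    # base plate
    m=(abs(C[:,0])<.25)&(abs(C[:,1])<.2)&(C[:,2]>.005)&(C[:,2]<.04);print("base",C[m].min(0).round(3),C[m].max(0).round(3),np.percentile(C[m],[5,50,95],axis=0).round(3).tolist())
```

```text
side 1359
[[-2.0, 47.0, -32.0], [-5.0, 46.0, -33.0], [13.0, -50.0, -33.0], [-9.0, 46.0, -33.0], [-16.0, 45.0, -34.0], [-12.0, -49.0, -34.0], [8.0, 48.0, -35.0], [2.0, -53.0, -35.0], [-14.0, 42.0, -35.0], [5.0, -55.0, -36.0], [-21.0, 42.0, -36.0], [-5.0, 48.0, -36.0], [-5.0, -54.0, -36.0], [-18.0, 49.0, -36.0], [-2.0, -55.0, -36.0], [1.0, 46.0, -36.0], [3.0, 44.0, -37.0], [7.0, -58.0, -37.0], [-21.0, -53.0, -37.0], [-9.0, -55.0, -37.0], [-3.0, 44.0, -37.0], [-18.0, -55.0, -37.0], [-17.0, 45.0, -37.0], [-12.0, -56.0, -37.0], [-10.0, 44.0, -38.0]]
[[ -41.  -93. -168.]
 [ -14.  -54. -129.]
 [  32.   78.  -36.]]
base [-0.102 -0.108  0.005] [0.105 0.1   0.04 ] [[-0.092, -0.103, 0.007], [0.029, -0.061, 0.011], [0.099, 0.061, 0.032]]
top 1369
[[-16.0, -46.0, -33.0], [-15.0, 49.0, -36.0], [-17.0, 51.0, -37.0], [-0.0, 47.0, -39.0], [-15.0, 49.0, -39.0], [-15.0, 51.0, -42.0], [-18.0, 51.0, -42.0], [-14.0, 48.0, -42.0], [-3.0, 46.0, -43.0], [-14.0, 49.0, -44.0], [-17.0, 53.0, -44.0], [-15.0, 52.0, -45.0], [-1.0, 47.0, -46.0], [-18.0, 54.0, -47.0], [-4.0, 47.0, -48.0], [-17.0, 55.0, -49.0], [-2.0, 47.0, -51.0], [-15.0, 48.0, -52.0], [-15.0, 50.0, -54.0], [-18.0, 50.0, -56.0], [-3.0, 47.0, -57.0], [-7.0, 48.0, -57.0], [-17.0, 52.0, -57.0], [-17.0, 53.0, -58.0], [-7.0, 49.0, -60.0]]
[[ -38.  -88. -168.]
 [ -25.  -23. -155.]
 [   9.   89.  -47.]]
base [-0.104 -0.2    0.005] [0.25 0.2  0.04] [[-0.081, -0.125, 0.005], [0.062, 0.042, 0.01], [0.204, 0.146, 0.017]]
```

Emit:
carry_out(
  deltas=[
    {"x":0,"y":0,"z":0.8,"rx":0,"ry":0,"rz":0},
    {"x":0,"y":0,"z":1.6,"rx":0,"ry":0,"rz":0},
    {"x":0,"y":0,"z":2.4,"rx":0,"ry":0,"rz":0},
    {"x":0,"y":0,"z":3.2,"rx":0,"ry":0,"rz":0},
    {"x":0,"y":0,"z":3.4,"rx":0,"ry":0,"rz":0},
    {"x":0,"y":0,"z":3.4,"rx":0,"ry":0,"rz":0},
    {"x":0,"y":0,"z":3.4,"rx":0,"ry":0,"rz":0},
  ],
)

```text
t: 3.85
eef_pos: [0.4544, 0.279, 0.0807]
eef_rot: [0.06, 2.443, -0.02]
wrist_force: [0.0, -0.6, -0.9]
width: 0.419
```

Run:
```python
from go import *
Rt=toolR(-.0485,np.radians(40)); g=np.array([.420,.281,.122]); z=Rt.apply([0,0,1])
delta(g+z*(.0188+.034),Rt)
a=snap("side")["color"];b=snap("top")["color"]
ca=cv2.resize(a[180:280,250:350],(400,400),interpolation=cv2.INTER_CUBIC)
cb=cv2.resize(b[220:320,170:270],(400,400),interpolation=cv2.INTER_CUBIC)
cv2.imwrite("pics/pre3.png",np.hstack([ca,cb])[:,:,::-1])
```

```text
t 3.85 eef [0.4544 0.279  0.0807] d cm [-0.01  0.03 -0.1 ] rot deg [ 0.03 -0.01 -0.06] W 3.82 F [ 0.  -0.6 -0.9] J [ 0.9   0.23  2.28 -1.29  0.57  0.49]
```

View pics/pre3.png

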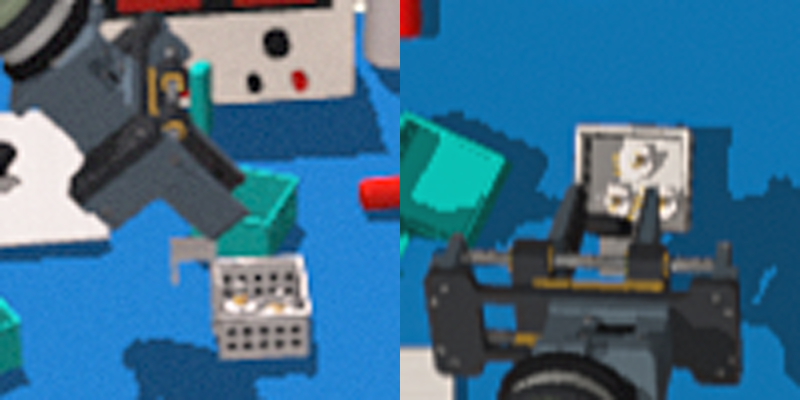

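The fingers now straddle the sleeve at side crop (230,200), above the crown and the box. The top view at (610,225) shows one finger on each side of it. I'll close now.

Emit:
carry_out(
  deltas=[
    {"x":0,"y":0,"z":0,"rx":0,"ry":0,"rz":0},
    {"x":0,"y":0,"z":0,"rx":0,"ry":0,"rz":0},
    {"x":0,"y":0,"z":0,"rx":0,"ry":0,"rz":0},
    {"x":0,"y":0,"z":0,"rx":0,"ry":0,"rz":0},
    {"x":0,"y":0,"z":0,"rx":0,"ry":0,"rz":0},
    {"x":0,"y":0,"z":0,"rx":0,"ry":0,"rz":0},
    {"x":0,"y":0,"z":0,"rx":0,"ry":0,"rz":0},
    {"x":0,"y":0,"z":0,"rx":0,"ry":0,"rz":0},
  ],
  gripper=1.5,
  grip_force=50,
)

```text
t: 4.62
eef_pos: [0.4545, 0.2793, 0.0808]
eef_rot: [0.06, 2.443, -0.02]
wrist_force: [-1.6, 1.0, 1.7]
width: 0.239
```

Emit:
carry_out(
  deltas=[
    {"x":-0.2,"y":0,"z":-0.2,"rx":0,"ry":0,"rz":0},
    {"x":-0.6,"y":0,"z":-0.8,"rx":0,"ry":0,"rz":0},
    {"x":-1.3,"y":0,"z":-1.5,"rx":0,"ry":0,"rz":0},
    {"x":-2.2,"y":0,"z":-2.6,"rx":0,"ry":0,"rz":0},
    {"x":-3.1,"y":0,"z":-3.7,"rx":0,"ry":0,"rz":0},
    {"x":-4,"y":0,"z":-4.8,"rx":0,"ry":0,"rz":0},
    {"x":-4.7,"y":0,"z":-5.6,"rx":0,"ry":0,"rz":0},
    {"x":-5.1,"y":0,"z":-6.1,"rx":0,"ry":0,"rz":0},
    {"x":-5.1,"y":0,"z":-6.1,"rx":0,"ry":0,"rz":0},
    {"x":-5.1,"y":0,"z":-6.1,"rx":0,"ry":0,"rz":0},
  ],
  gripper=0,
)

```text
t: 5.45
eef_pos: [0.4541, 0.2784, 0.1599]
eef_rot: [0.061, 2.443, -0.021]
wrist_force: [-0.1, 0.4, -1.4]
width: 0.241
```

Run:
```python
from go import *
Rt=toolR(-.0485,np.radians(40)); g=np.array([.420,.281,.122]); z=Rt.apply([0,0,1])
delta(g+z*(.0188+.034)+[0,0,.08],Rt)
a=snap("side")["color"];b=snap("top")["color"]
ca=cv2.resize(a[150:270,250:370],(400,400),interpolation=cv2.INTER_CUBIC)
cb=cv2.resize(b[210:310,170:270],(400,400),interpolation=cv2.INTER_CUBIC)
cv2.imwrite("pics/lift.png",np.hstack([ca,cb])[:,:,::-1])
```

```text
t 5.45 eef [0.4541 0.2784 0.1599] d cm [-0.09  0.1  -0.14] rot deg [-0.01 -0.03 -0.08] W 2.2 F [-0.1  0.4 -1.4] J [ 0.9   0.09  2.17 -0.98  0.68  0.1 ]
```

View pics/lift.png

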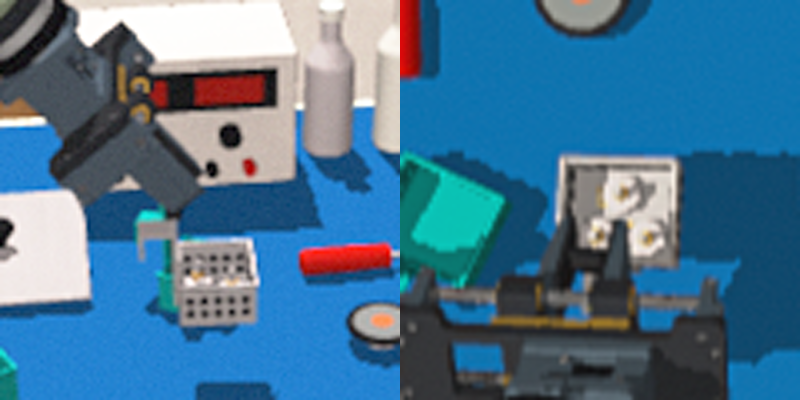

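```bash
cat >> go.py <<'E'
BP=np.array([.647,-.072,0.]);BY=-.196
OFF=np.array([.0005,0,.0808])
def tgt(bx,by,bz,yaw=BY,off=OFF,th=np.radians(40)):
    p=BP+R.from_euler('z',BY).apply([bx,by,bz])+R.from_euler('z',yaw).apply(off)
    return p,toolR(yaw,th)
E
python3 - <<'E'
from go import *
delta([.4541,.2784,.2328],toolR(-.0485,np.radians(40)))
delta(*tgt(-.16,0,.152))
E
```

```text
t 5.55 eef [0.4539 0.2782 0.1592] d cm [-4.74  0.02 -5.63] rot deg [-0.05 -0.08 -0.02] W 2.16 F [-0.4  0.1 -1.9] J [ 0.9   0.1   2.17 -0.98  0.68  0.1 ]
t 5.55 eef [0.4539 0.2782 0.1592] d cm [ -8.74 -31.7   -2.28] rot deg [ 5.38 -0.08  6.45] W 2.16 F [-0.4  0.1 -1.9] J [ 0.9   0.1   2.17 -0.98  0.68  0.1 ]
```

Emit:
carry_out(
  deltas=[
    {"x":-0.4,"y":0,"z":-0.5,"rx":0,"ry":0,"rz":0},
    {"x":-1.2,"y":0,"z":-1.5,"rx":0,"ry":0,"rz":0},
    {"x":-2.3,"y":0,"z":-2.8,"rx":0,"ry":0,"rz":0},
    {"x":-3.4,"y":0,"z":-4.1,"rx":0,"ry":0,"rz":0},
    {"x":-4.3,"y":-0.4,"z":-5.1,"rx":0,"ry":0,"rz":0},
    {"x":-4.7,"y":-1.2,"z":-5.6,"rx":0,"ry":0,"rz":0},
    {"x":-4.8,"y":-2.4,"z":-5.6,"rx":0.3,"ry":0,"rz":0.4},
    {"x":-5.1,"y":-4,"z":-5.3,"rx":0.6,"ry":0,"rz":0.8},
    {"x":-5.3,"y":-5.8,"z":-5.1,"rx":1,"ry":0,"rz":1.2},
    {"x":-5.6,"y":-7.6,"z":-4.9,"rx":1.4,"ry":0,"rz":1.6},
  ],
)

```text
t: 6.38
eef_pos: [0.4612, 0.2006, 0.2323]
eef_rot: [0.105, 2.444, -0.041]
wrist_force: [0.0, -0.3, -1.5]
width: 0.236
```

Run:
```python
from go import *
delta(*tgt(-.16,0,.152))
```

```text
t 6.38 eef [0.4612 0.2006 0.2323] d cm [ -3.85 -23.81   3.22] rot deg [ 3.93 -0.11  4.86] W 2.15 F [ 0.  -0.3 -1.5] J [ 0.74 -0.08  2.12 -0.77  0.75 -0.25]
```

Emit:
carry_out(
  deltas=[
    {"x":-0.3,"y":-2,"z":0.2,"rx":0.3,"ry":0,"rz":0.4},
    {"x":-0.7,"y":-4.3,"z":0.6,"rx":0.7,"ry":0,"rz":0.9},
    {"x":-1.1,"y":-7,"z":0.9,"rx":1.1,"ry":0,"rz":1.4},
    {"x":-1.6,"y":-10,"z":1.3,"rx":1.6,"ry":0,"rz":2},
    {"x":-2.1,"y":-13,"z":1.8,"rx":2.1,"ry":0,"rz":2.7},
    {"x":-2.6,"y":-16,"z":2.2,"rx":2.6,"ry":0,"rz":3.3},
    {"x":-3,"y":-18.8,"z":2.5,"rx":3.1,"ry":0,"rz":3.8},
    {"x":-3.4,"y":-21,"z":2.8,"rx":3.5,"ry":0,"rz":4.3},
    {"x":-3.7,"y":-22.8,"z":3.1,"rx":3.8,"ry":0,"rz":4.7},
    {"x":-3.8,"y":-23.8,"z":3.2,"rx":3.9,"ry":-0.1,"rz":4.9},
  ],
)

```text
t: 7.22
eef_pos: [0.4897, -0.0417, 0.232]
eef_rot: [0.244, 2.435, -0.086]
wrist_force: [-0.2, 0.4, -1.7]
width: 0.24
```

Emit:
carry_out(
  deltas=[
    {"x":0,"y":0,"z":0,"rx":0,"ry":0,"rz":0},
    {"x":0,"y":0,"z":0,"rx":0,"ry":0,"rz":0},
    {"x":0,"y":0,"z":0,"rx":0,"ry":0,"rz":0},
    {"x":0,"y":0,"z":0,"rx":0,"ry":0,"rz":0},
  ],
)

```text
t: 7.55
eef_pos: [0.4907, -0.0384, 0.233]
eef_rot: [0.238, 2.433, -0.083]
wrist_force: [0.3, 0.1, -1.9]
width: 0.238
```

```bash
cat > look.py <<'E'
from go import *
import sys
delta(*tgt(-.16,0,.152))
st=robot.read_state();e=st["eef_pos"];Rt=R.from_rotvec(st["eef_rot"]);yaw=np.arctan2(*(Rt.apply([0,1,0])[[0,1]]*[-1,1]))
b0=e-R.from_euler('z',yaw).apply(OFF);print("expected basket",b0.round(4),"yaw",yaw.round(4))
for n in("side","top"):
    s=snap(n);C=cloud(s).reshape(-1,3);c=s["color"].reshape(-1,3).astype(int)
    q=(C-b0)@R.from_euler('z',yaw).as_matrix()
    m=(s["z_map"].ravel()>0)&(abs(q[:,0]+.01)<.06)&(abs(q[:,1])<.045)&(q[:,2]>-.01)&(q[:,2]<.09)&(c.max(1)>60)&(d(q,BASK)<.012)
    # 6dof fit
    P=C[m]
    def res(v): return d((P-v[:3])@R.from_rotvec(v[3:]).as_matrix()@R.from_euler('z',yaw).as_matrix(),BASK)
    r=least_squares(res,np.r_[b0,0,0,0],loss='soft_l1',f_scale=.002,diff_step=1e-4,x_scale=[.01]*3+[.1]*3)
    Rb=R.from_rotvec(r.x[3:])*R.from_euler('z',yaw)
    by=Rb.apply([1,0,0]);print(n,len(P),"basket",r.x[:3].round(4),"yaw",np.arctan2(by[1],by[0]).round(3),"tiltvec",Rb.apply([0,0,1]).round(3),"med",np.median(res(r.x)).round(4))
    B={"side":(.648,-.0746),"top":(.6463,-.0694)}[n];
    print("  hook in rim frame",(R.from_euler('z',BY).inv().apply(r.x[:3]+Rb.apply([-.048,0,.072])-[*B,.14])+[.078,0,0]).round(4))
    cv2.imwrite(f"pics/{sys.argv[1]}_{n}.png",s["color"][:,:,::-1])
E
python3 look.py pre4
```

```text
t 7.55 eef [ 0.4907 -0.0384  0.233 ] d cm [-0.02 -0.26  0.03] rot deg [ 0.2   0.03 -0.02] W 2.17 F [ 0.3  0.1 -1.9] J [-0.02 -0.18  2.21 -0.26  0.44 -1.2 ]
expected basket [ 0.4902 -0.0383  0.1522] yaw -0.194
side 1146 basket [ 0.4899 -0.04    0.1542] yaw -0.198 tiltvec [-0.    -0.006  1.   ] med 0.0006
  hook in rim frame [-0.1317  0.0028  0.0863]
top 663 basket [ 0.488  -0.0347  0.1558] yaw -0.188 tiltvec [ 0.029 -0.008  1.   ] med 0.001
  hook in rim frame [-0.1298  0.0026  0.0892]
```

View pics/pre4_side.png

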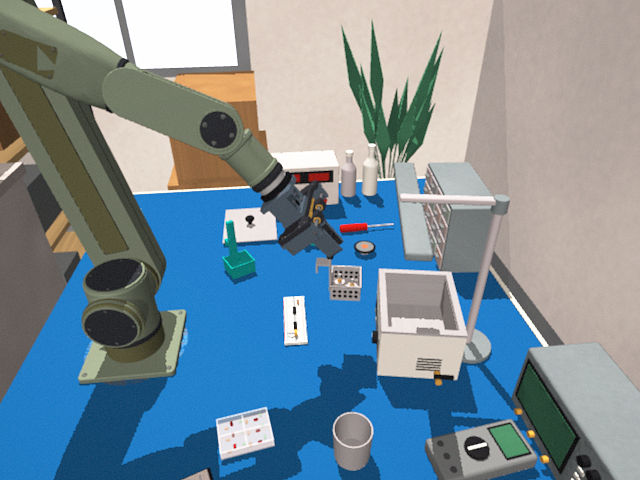

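Run:
```python
from go import *
import pickle
for n,B in(("side",(.648,-.0746,0)),("top",(.6463,-.0694,0))):
    s=pickle.load(open(n+".pkl","rb"));C=cloud(s).reshape(-1,3)
    q=R.from_euler('z',BY).inv().apply(C-B)
    m=(q[:,2]>.36)&(q[:,2]<.40)&(q[:,0]<.0)&(abs(q[:,1])<.2)&(q[:,0]>-.1)
    print(n,m.sum(),np.percentile(q[m],[1,3,50,97,99],axis=0).round(3).tolist())
delta(*tgt(-.09,0,.152))
```

```text
side 2595 [[-0.066, -0.175, 0.367], [-0.066, -0.174, 0.369], [-0.044, -0.046, 0.379], [-0.016, 0.161, 0.388], [-0.005, 0.175, 0.389]]
top 4041 [[-0.065, -0.171, 0.371], [-0.065, -0.164, 0.375], [-0.044, 0.005, 0.381], [-0.02, 0.173, 0.39], [-0.009, 0.18, 0.392]]
t 7.65 eef [ 0.491  -0.0382  0.2332] d cm [-5.34 -0.3   4.55] rot deg [ 0.23  0.06 -0.01] W 2.15 F [ 0.6  0.3 -2.2] J [-0.02 -0.18  2.21 -0.26  0.44 -1.2 ]
```

Emit:
carry_out(
  deltas=[
    {"x":-0.4,"y":0,"z":0.3,"rx":0,"ry":0,"rz":0},
    {"x":-1.1,"y":-0.1,"z":0.9,"rx":0,"ry":0,"rz":0},
    {"x":-1.9,"y":-0.1,"z":1.6,"rx":0,"ry":0,"rz":0},
    {"x":-2.8,"y":-0.2,"z":2.4,"rx":0.1,"ry":0,"rz":0},
    {"x":-3.7,"y":-0.2,"z":3.1,"rx":0.2,"ry":0,"rz":0},
    {"x":-4.5,"y":-0.3,"z":3.8,"rx":0.2,"ry":0,"rz":0},
    {"x":-5.1,"y":-0.3,"z":4.3,"rx":0.2,"ry":0,"rz":0},
    {"x":-5.3,"y":-0.3,"z":4.5,"rx":0.2,"ry":0,"rz":0},
    {"x":-5.3,"y":-0.3,"z":4.5,"rx":0.2,"ry":0,"rz":0},
    {"x":-5.3,"y":-0.3,"z":4.5,"rx":0.2,"ry":0,"rz":0},
  ],
)

```text
t: 8.48
eef_pos: [0.5584, -0.0555, 0.2326]
eef_rot: [0.241, 2.433, -0.087]
wrist_force: [0.5, 0.3, -2.0]
width: 0.24
```

```bash
python3 look.py pre5
python3 - <<'E'
from go import *
delta(*tgt(-.029,0,.152))
E
```

```text
t 8.48 eef [ 0.5584 -0.0555  0.2326] d cm [ 5.3   0.09 -4.48] rot deg [-0.04  0.02 -0.09] W 2.19 F [ 0.5  0.3 -2. ] J [-0.06 -0.06  2.11 -0.22  0.41 -1.26]
expected basket [ 0.5579 -0.0554  0.1518] yaw -0.1977
side 1173 basket [ 0.5574 -0.0567  0.1542] yaw -0.19 tiltvec [-0.003 -0.025  1.   ] med 0.0006
  hook in rim frame [-0.0622 -0.0022  0.0862]
top 561 basket [ 0.556  -0.0516  0.1553] yaw -0.189 tiltvec [ 0.008 -0.019  1.   ] med 0.0009
  hook in rim frame [-0.0611 -0.0016  0.0878]
t 8.58 eef [ 0.5582 -0.0554  0.2329] d cm [-4.73  0.11  3.99] rot deg [-0.03  0.06 -0.08] W 2.15 F [-0.3  0.5 -2.9] J [-0.06 -0.06  2.11 -0.22  0.41 -1.26]
```

View pics/pre5_side.png

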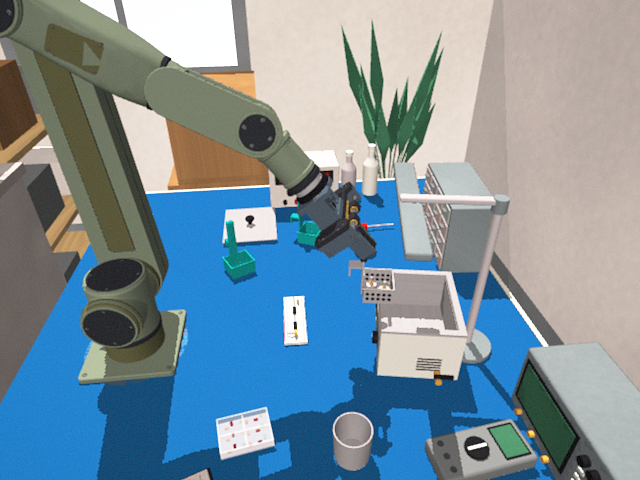

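Run:
```python
from go import *
for n,B in(("side",(.648,-.0746,0)),("top",(.6463,-.0694,0))):
    C=cloud(snap(n)).reshape(-1,3)
    q=R.from_euler('z',BY).inv().apply(C-B)
    m=(q[:,0]<-.07)&(q[:,0]>-.4)&(abs(q[:,1])<.15)&(q[:,2]>.2)&(q[:,2]<.6)
    p=q[m]+[.0615,0,0]
    lo=np.array([-.066,-.18,.363]);hi=np.array([-.02,.18,.392])
    dd=np.linalg.norm(np.maximum(np.maximum(lo-p,p-hi),0),axis=1);i=dd.argsort()[:8]
    print(n,m.sum(),[(p[k].round(3).tolist(),dd[k].round(4)) for k in i])
```

```text
side 10331 [([-0.078, -0.036, 0.351], np.float64(0.0172)), ([-0.079, 0.018, 0.351], np.float64(0.0178)), ([-0.078, -0.028, 0.35], np.float64(0.0178)), ([-0.081, 0.021, 0.353], np.float64(0.018)), ([-0.081, -0.02, 0.352], np.float64(0.018)), ([-0.079, -0.02, 0.35], np.float64(0.018)), ([-0.079, 0.014, 0.351], np.float64(0.018)), ([-0.079, 0.034, 0.351], np.float64(0.018))]
top 8193 [([-0.077, 0.073, 0.355], np.float64(0.0138)), ([-0.078, 0.031, 0.354], np.float64(0.0148)), ([-0.078, -0.016, 0.354], np.float64(0.0148)), ([-0.079, 0.014, 0.356], np.float64(0.0148)), ([-0.076, 0.033, 0.352], np.float64(0.0149)), ([-0.078, 0.022, 0.355], np.float64(0.015)), ([-0.079, -0.02, 0.356], np.float64(0.015)), ([-0.079, 0.024, 0.355], np.float64(0.0151))]
```

Emit:
carry_out(
  deltas=[
    {"x":-0.3,"y":0,"z":0.3,"rx":0,"ry":0,"rz":0},
    {"x":-0.9,"y":0,"z":0.8,"rx":0,"ry":0,"rz":0},
    {"x":-1.6,"y":0.1,"z":1.3,"rx":0,"ry":0,"rz":0},
    {"x":-2.3,"y":0.1,"z":1.9,"rx":0,"ry":0,"rz":0},
    {"x":-3,"y":0.1,"z":2.5,"rx":0,"ry":0,"rz":0},
    {"x":-3.6,"y":0.1,"z":3,"rx":0,"ry":0,"rz":0},
    {"x":-4.1,"y":0.1,"z":3.4,"rx":0,"ry":0,"rz":0},
    {"x":-4.5,"y":0.1,"z":3.8,"rx":0,"ry":0,"rz":0},
    {"x":-4.7,"y":0.1,"z":3.95,"rx":0,"ry":0,"rz":0},
    {"x":-4.7,"y":0.1,"z":3.95,"rx":0,"ry":0,"rz":0},
  ],
)

```text
t: 9.52
eef_pos: [0.6196, -0.0666, 0.233]
eef_rot: [0.241, 2.432, -0.087]
wrist_force: [-0.1, -0.6, -1.1]
width: 0.235
```

Emit:
carry_out(
  deltas=[
    {"x":0,"y":0,"z":0,"rx":0,"ry":0,"rz":0},
    {"x":0,"y":0,"z":0,"rx":0,"ry":0,"rz":0},
    {"x":0,"y":0,"z":0,"rx":0,"ry":0,"rz":0},
  ],
)

```text
t: 9.77
eef_pos: [0.6187, -0.0664, 0.2332]
eef_rot: [0.241, 2.432, -0.087]
wrist_force: [0.2, 0.2, -2.5]
width: 0.238
```

```bash
python3 look.py pre6
python3 - <<'E'
from go import *
delta(*tgt(-.029,0,.152))
a=cv2.imread("pics/pre6_side.png");cv2.imwrite("pics/pre6c.png",cv2.resize(a[140:290,320:480],(640,600),interpolation=cv2.INTER_CUBIC))
E
```

```text
t 9.77 eef [ 0.6187 -0.0664  0.2332] d cm [10.02 -0.02 -8.38] rot deg [-0.02  0.08 -0.08] W 2.17 F [ 0.2  0.2 -2.5] J [-0.08  0.04  2.   -0.19  0.4  -1.31]
expected basket [ 0.6183 -0.0663  0.1524] yaw -0.1973
side 1204 basket [ 0.6176 -0.0676  0.1545] yaw -0.201 tiltvec [ 0.004 -0.032  0.999] med 0.0006
  hook in rim frame [-0.0004 -0.001   0.087 ]
top 144 basket [ 0.6142 -0.0625  0.1557] yaw -0.184 tiltvec [-0.036  0.011  0.999] med 0.0011
  hook in rim frame [-0.0055  0.0002  0.0859]
t 9.87 eef [ 0.6189 -0.0664  0.2333] d cm [ 0.02 -0.    0.05] rot deg [-0.02  0.1  -0.08] W 2.2 F [-0.4 -0.1 -1.7] J [-0.08  0.04  2.   -0.19  0.4  -1.31]
```

View pics/pre6c.png

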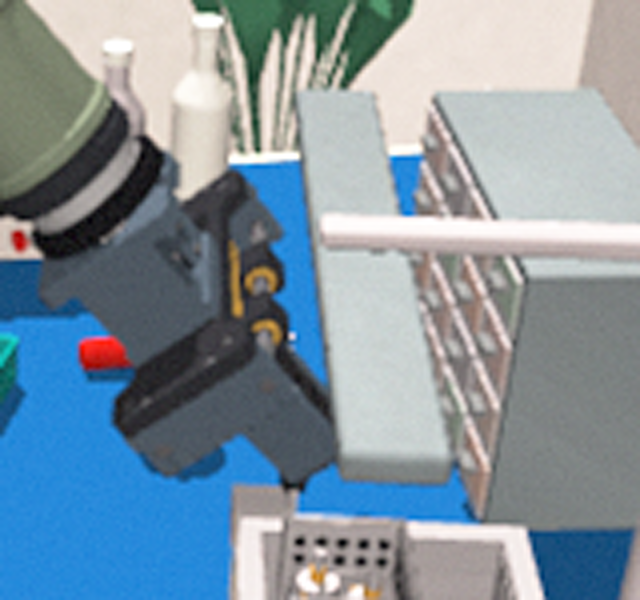

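Emit:
carry_out(
  deltas=[
    {"x":0.2,"y":0,"z":0.2,"rx":0,"ry":0,"rz":0},
    {"x":0.6,"y":0,"z":0.7,"rx":0,"ry":0,"rz":0},
    {"x":1.1,"y":0,"z":1.3,"rx":0,"ry":0,"rz":0},
    {"x":1.7,"y":0,"z":2,"rx":0,"ry":0,"rz":0},
    {"x":2.3,"y":0,"z":2.7,"rx":0,"ry":0,"rz":0},
    {"x":2.8,"y":0,"z":3.4,"rx":0,"ry":0,"rz":0},
    {"x":3.3,"y":0,"z":4,"rx":0,"ry":0,"rz":0},
    {"x":3.6,"y":0,"z":4.3,"rx":0,"ry":0,"rz":0},
    {"x":3.7,"y":0,"z":4.4,"rx":0,"ry":0,"rz":0},
    {"x":3.7,"y":0,"z":4.4,"rx":0,"ry":0,"rz":0},
  ],
)

```text
t: 10.7
eef_pos: [0.619, -0.0664, 0.1751]
eef_rot: [0.241, 2.433, -0.087]
wrist_force: [0.7, 0.4, -2.8]
width: 0.239
```

```bash
python3 look.py pre7
python3 - <<'E'
from go import *
delta(*tgt(-.029,0,.094))
a=cv2.imread("pics/pre7_side.png");cv2.imwrite("pics/pre7c.png",cv2.resize(a[220:320,350:470],(720,600),interpolation=cv2.INTER_CUBIC))
E
```

```text
t 10.7 eef [ 0.619  -0.0664  0.1751] d cm [  6.31  -0.02 -12.84] rot deg [-0.03  0.04 -0.08] W 2.18 F [ 0.7  0.4 -2.8] J [-0.08  0.11  2.1  -0.31  0.25 -1.18]
expected basket [ 0.6185 -0.0663  0.0943] yaw -0.1973
side 1217 basket [ 0.6174 -0.0676  0.0964] yaw -0.206 tiltvec [-0.007 -0.023  1.   ] med 0.0007
  hook in rim frame [-0.0016 -0.0004  0.0283]
top 243 basket [ 0.6056 -0.0608  0.0989] yaw -0.182 tiltvec [ 0.052 -0.011  0.999] med 0.0009
  hook in rim frame [-0.0077 -0.0002  0.0334]
t 10.8 eef [ 0.6196 -0.0665  0.1762] d cm [ 0.13 -0.01  0.08] rot deg [-0.01  0.15 -0.09] W 2.14 F [ 0.3  0.1 -1.5] J [-0.08  0.11  2.1  -0.31  0.25 -1.18]
```

View pics/pre7c.png

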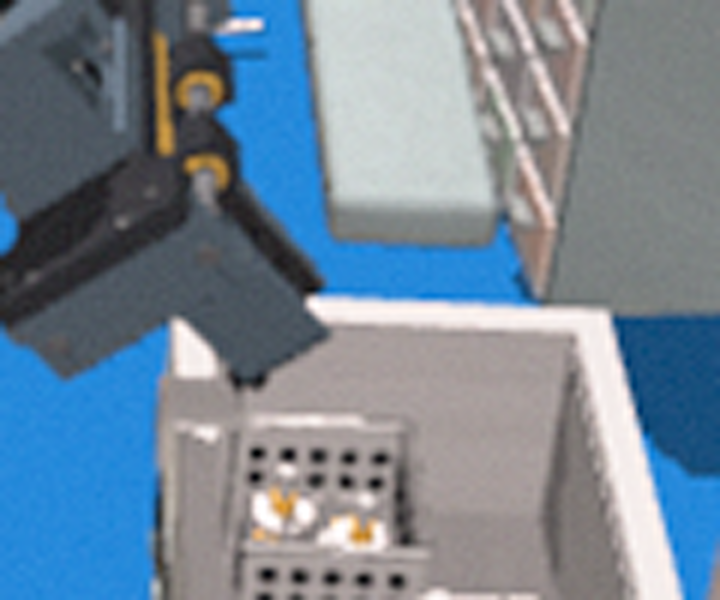

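Emit:
carry_out(
  deltas=[
    {"x":0.2,"y":0,"z":0.2,"rx":0,"ry":0,"rz":0},
    {"x":0.4,"y":0,"z":0.5,"rx":0,"ry":0,"rz":0},
    {"x":0.6,"y":0,"z":0.7,"rx":0,"ry":0,"rz":0},
    {"x":0.8,"y":0,"z":0.95,"rx":0,"ry":0,"rz":0},
    {"x":1,"y":0,"z":1.2,"rx":0,"ry":0,"rz":0},
    {"x":1.2,"y":0,"z":1.4,"rx":0,"ry":0,"rz":0},
    {"x":1.2,"y":0,"z":1.4,"rx":0,"ry":0,"rz":0},
    {"x":1.2,"y":0,"z":1.4,"rx":0,"ry":0,"rz":0},
  ],
)

```text
t: 11.47
eef_pos: [0.6189, -0.0664, 0.1569]
eef_rot: [0.241, 2.433, -0.087]
wrist_force: [0.1, 0.2, -0.9]
width: 0.236
```

```bash
python3 look.py pre8
python3 - <<'E'
from go import *
delta(*tgt(-.029,0,.068))
a=cv2.imread("pics/pre8_side.png");cv2.imwrite("pics/pre8c.png",cv2.resize(a[220:320,350:470],(720,600),interpolation=cv2.INTER_CUBIC))
E
```

```text
t 11.47 eef [ 0.6189 -0.0664  0.1569] d cm [  5.13  -0.02 -14.23] rot deg [-0.02  0.06 -0.08] W 2.16 F [ 0.1  0.2 -0.9] J [-0.08  0.14  2.13 -0.39  0.2  -1.1 ]
expected basket [ 0.6184 -0.0663  0.0761] yaw -0.1973
side 1065 basket [ 0.6188 -0.0691  0.0804] yaw -0.185 tiltvec [-0.028  0.022  0.999] med 0.0008
  hook in rim frame [-0.0019  0.0004  0.0108]
top 289 basket [ 0.6097 -0.062   0.0794] yaw -0.194 tiltvec [0.031 0.005 1.   ] med 0.0011
  hook in rim frame [-0.0052  0.0008  0.0128]
t 11.57 eef [ 0.6192 -0.0664  0.1574] d cm [ 0.56 -0.01  0.65] rot deg [-0.02  0.11 -0.09] W 2.17 F [-0.2  0.7 -2.3] J [-0.08  0.13  2.13 -0.39  0.2  -1.1 ]
```

View pics/pre8c.png

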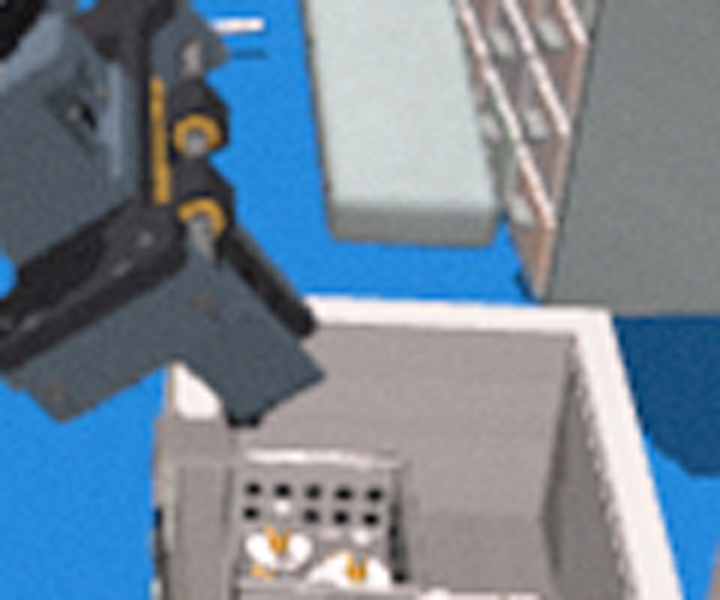

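Emit:
carry_out(
  deltas=[
    {"x":0.1,"y":0,"z":0.15,"rx":0,"ry":0,"rz":0},
    {"x":0.25,"y":0,"z":0.3,"rx":0,"ry":0,"rz":0},
    {"x":0.4,"y":0,"z":0.45,"rx":0,"ry":0,"rz":0},
    {"x":0.45,"y":0,"z":0.55,"rx":0,"ry":0,"rz":0},
    {"x":0.45,"y":0,"z":0.55,"rx":0,"ry":0,"rz":0},
    {"x":0.45,"y":0,"z":0.55,"rx":0,"ry":0,"rz":0},
  ],
)

```text
t: 12.07
eef_pos: [0.6191, -0.0664, 0.15]
eef_rot: [0.241, 2.432, -0.087]
wrist_force: [-0.1, -0.3, -2.1]
width: 0.238
```

```bash
python3 look.py pre9
```

```text
t 12.07 eef [ 0.6191 -0.0664  0.15  ] d cm [  4.7   -0.02 -14.77] rot deg [-0.02  0.07 -0.08] W 2.17 F [-0.1 -0.3 -2.1] J [-0.08  0.15  2.14 -0.43  0.18 -1.06]
expected basket [ 0.6186 -0.0663  0.0692] yaw -0.1973
side 1017 basket [ 0.619  -0.0692  0.073 ] yaw -0.182 tiltvec [-0.029  0.027  0.999] med 0.0008
  hook in rim frame [-0.0018  0.0005  0.0034]
top 309 basket [ 0.6099 -0.0616  0.0724] yaw -0.179 tiltvec [ 0.005 -0.006  1.   ] med 0.0012
  hook in rim frame [-0.0068 -0.0006  0.0047]
```

Emit:
carry_out(
  deltas=[
    {"x":0.06,"y":0,"z":0.08,"rx":0,"ry":0,"rz":0},
    {"x":0.13,"y":0,"z":0.15,"rx":0,"ry":0,"rz":0},
    {"x":0.13,"y":0,"z":0.15,"rx":0,"ry":0,"rz":0},
    {"x":0.13,"y":0,"z":0.15,"rx":0,"ry":0,"rz":0},
  ],
)

```text
t: 12.5
eef_pos: [0.6195, -0.0664, 0.1488]
eef_rot: [0.241, 2.431, -0.087]
wrist_force: [-0.2, -0.1, 0.4]
width: 0.238
```

Emit:
carry_out(
  deltas=[
    {"x":0.06,"y":0,"z":0.08,"rx":0,"ry":0,"rz":0},
    {"x":0.13,"y":0,"z":0.15,"rx":0,"ry":0,"rz":0},
    {"x":0.13,"y":0,"z":0.15,"rx":0,"ry":0,"rz":0},
    {"x":0.13,"y":0,"z":0.15,"rx":0,"ry":0,"rz":0},
    {"x":0.13,"y":0,"z":0.15,"rx":0,"ry":0,"rz":0},
  ],
)

```text
t: 12.92
eef_pos: [0.6204, -0.0664, 0.1488]
eef_rot: [0.24, 2.427, -0.087]
wrist_force: [-4.7, -0.5, 9.4]
width: 0.24
```

```bash
python3 look.py pre10
python3 - <<'E'
from go import *
a=cv2.imread("pics/pre10_side.png");cv2.imwrite("pics/pre10c.png",cv2.resize(a[220:320,350:470],(720,600),interpolation=cv2.INTER_CUBIC))
E
```

```text
t 12.92 eef [ 0.6204 -0.0664  0.1488] d cm [  4.64  -0.03 -14.97] rot deg [ 0.02  0.37 -0.08] W 2.19 F [-4.7 -0.5  9.4] J [-0.08  0.15  2.14 -0.46  0.17 -1.03]
expected basket [ 0.6199 -0.0663  0.068 ] yaw -0.1969
side 1003 basket [ 0.6205 -0.0691  0.0717] yaw -0.187 tiltvec [-0.035  0.023  0.999] med 0.0008
  hook in rim frame [-0.0009  0.0007  0.0017]
top 302 basket [ 0.6111 -0.0618  0.0704] yaw -0.187 tiltvec [ 0.011 -0.001  1.   ] med 0.0012
  hook in rim frame [-0.0052  0.0003  0.003 ]
```

View pics/pre10c.png

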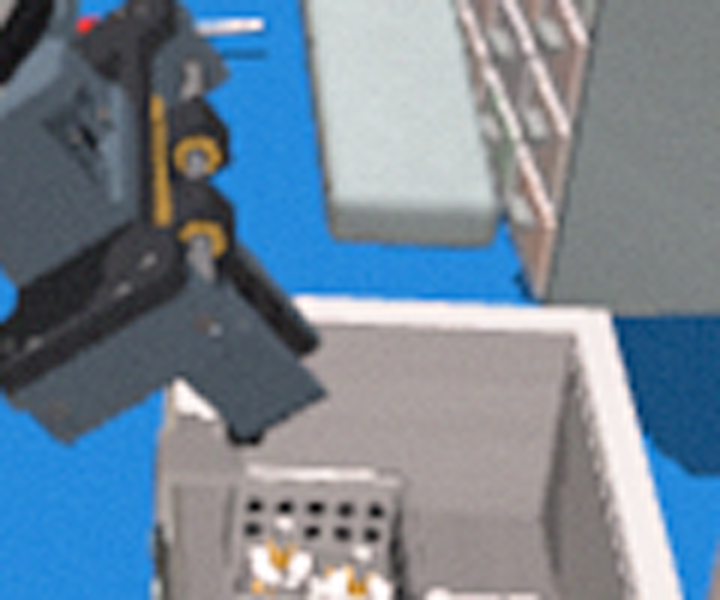

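Emit:
carry_out(
  deltas=[
    {"x":-0.1,"y":0,"z":-0.1,"rx":0,"ry":0,"rz":0},
    {"x":-0.1,"y":0,"z":-0.1,"rx":0,"ry":0,"rz":0},
    {"x":-0.1,"y":0,"z":-0.1,"rx":0,"ry":0,"rz":0},
  ],
)

```text
t: 13.27
eef_pos: [0.6197, -0.0664, 0.1487]
eef_rot: [0.241, 2.43, -0.087]
wrist_force: [-4.7, 0.0, 6.3]
width: 0.243
```

Still supported by the rim, with 6 N upward. I'll release gently: low grip force first, then open a little.

Emit:
carry_out(
  deltas=[
    {"x":0,"y":0,"z":0,"rx":0,"ry":0,"rz":0},
    {"x":0,"y":0,"z":0,"rx":0,"ry":0,"rz":0},
    {"x":0,"y":0,"z":0,"rx":0,"ry":0,"rz":0},
    {"x":0,"y":0,"z":0,"rx":0,"ry":0,"rz":0},
  ],
  grip_force=5,
)

```text
t: 13.6
eef_pos: [0.6201, -0.0664, 0.1485]
eef_rot: [0.241, 2.43, -0.087]
wrist_force: [0.2, -2.1, 4.4]
width: 0.239
```

Emit:
carry_out(
  deltas=[
    {"x":0,"y":0,"z":0,"rx":0,"ry":0,"rz":0},
    {"x":0,"y":0,"z":0,"rx":0,"ry":0,"rz":0},
    {"x":0,"y":0,"z":0,"rx":0,"ry":0,"rz":0},
    {"x":0,"y":0,"z":0,"rx":0,"ry":0,"rz":0},
    {"x":0,"y":0,"z":0,"rx":0,"ry":0,"rz":0},
    {"x":0,"y":0,"z":0,"rx":0,"ry":0,"rz":0},
    {"x":0,"y":0,"z":0,"rx":0,"ry":0,"rz":0},
    {"x":0,"y":0,"z":0,"rx":0,"ry":0,"rz":0},
  ],
  gripper=4.4,
)

```text
t: 14.27
eef_pos: [0.6191, -0.0664, 0.1475]
eef_rot: [0.241, 2.432, -0.087]
wrist_force: [-1.1, -0.1, 0.3]
width: 0.484
```

```bash
python3 look.py rel
python3 - <<'E'
from go import *
a=cv2.imread("pics/rel_side.png");b=cv2.imread("pics/rel_top.png")
cv2.imwrite("pics/relc.png",np.hstack([cv2.resize(a[220:320,350:450],(400,400),interpolation=cv2.INTER_CUBIC),cv2.resize(b[130:230,310:410],(400,400),interpolation=cv2.INTER_CUBIC)]))
E
```

```text
t 14.27 eef [ 0.6191 -0.0664  0.1475] d cm [  4.54  -0.02 -14.96] rot deg [-0.02  0.08 -0.09] W 4.41 F [-1.1 -0.1  0.3] J [-0.08  0.15  2.14 -0.45  0.17 -1.04]
expected basket [ 0.6186 -0.0663  0.0667] yaw -0.1974
side 919 basket [ 0.6142 -0.0686  0.0654] yaw -0.167 tiltvec [0.122 0.    0.993] med 0.0009
  hook in rim frame [ 0.0046 -0.0004  0.0026]
top 318 basket [ 0.612  -0.0581  0.0644] yaw -0.212 tiltvec [ 0.116 -0.102  0.988] med 0.001
  hook in rim frame [ 0.0042 -0.0004  0.002 ]
```

View pics/relc.png

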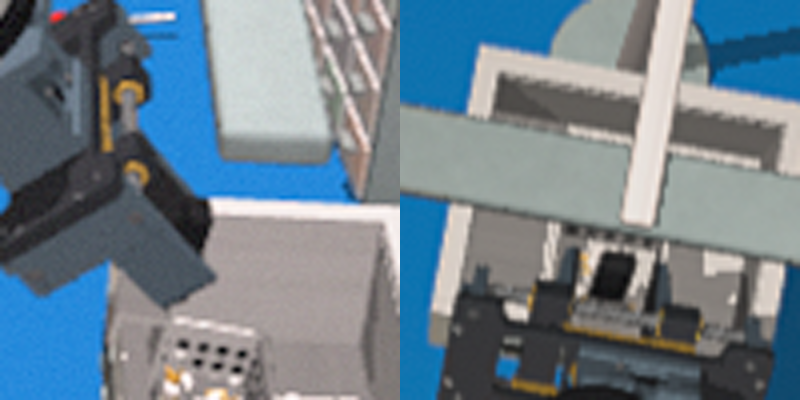

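Emit:
carry_out(
  deltas=[
    {"x":0,"y":0,"z":-0.5,"rx":0,"ry":0,"rz":0},
    {"x":0,"y":0,"z":-1.2,"rx":0,"ry":0,"rz":0},
    {"x":0,"y":0,"z":-2.2,"rx":0,"ry":0,"rz":0},
    {"x":0,"y":0,"z":-3.4,"rx":0,"ry":0,"rz":0},
    {"x":0,"y":0,"z":-5,"rx":0,"ry":0,"rz":0},
    {"x":0,"y":0,"z":-7,"rx":0,"ry":0,"rz":0},
    {"x":0,"y":0,"z":-9,"rx":0,"ry":0,"rz":0},
    {"x":0,"y":0,"z":-11,"rx":0,"ry":0,"rz":0},
    {"x":0,"y":0,"z":-13,"rx":0,"ry":0,"rz":0},
    {"x":0,"y":0,"z":-14,"rx":0,"ry":0,"rz":0},
  ],
)

```text
t: 15.2
eef_pos: [0.5301, -0.0485, 0.2572]
eef_rot: [0.241, 2.429, -0.086]
wrist_force: [0.6, -0.8, 0.6]
width: 0.48
```

```bash
cat > fin.py <<'E'
from go import *
BX={"side":(.648,-.0746),"top":(.6463,-.0694)}
for n in("side","top"):
    s=snap(n);C=cloud(s).reshape(-1,3);c=s["color"].reshape(-1,3).astype(int)
    cv2.imwrite(f"pics/fin_{n}.png",s["color"][:,:,::-1])
    b0=np.array([.6135,-.064,.065]);Ry=R.from_euler('zy',[-.196,.12])
    q=Ry.inv().apply(C-b0)
    P=C[(s["z_map"].ravel()>0)&(d(q,BASK)<.009)&(q[:,2]>.004)]
    def res(v): return d((Ry.inv()*R.from_rotvec(v[3:]).inv()).apply(P-v[:3]),BASK)
    r=least_squares(res,np.r_[b0,0,0,0],loss='soft_l1',f_scale=.002,diff_step=1e-4,x_scale=[.01]*3+[.1]*3)
    Rb=R.from_rotvec(r.x[3:])*Ry;ax=Rb.apply([1,0,0]);I=R.from_euler('z',BY).inv()
    print(n,len(P),r.x[:3].round(4),"yaw rel",(np.arctan2(ax[1],ax[0])-BY).round(3),"tilt",np.arccos(Rb.apply([0,0,1])[2]).round(3),"med",np.median(res(r.x)).round(4))
    print("  hook",(I.apply(r.x[:3]+Rb.apply([-.048,0,.072])-[*BX[n],.14])+[.078,0,0]).round(4),"bath x",I.apply(r.x[:3]-[*BX[n],0]).round(4))
a=cv2.imread("pics/fin_side.png");b=cv2.imread("pics/fin_top.png")
cv2.imwrite("pics/finc.png",np.hstack([cv2.resize(a[220:320,350:450],(400,400),interpolation=cv2.INTER_CUBIC),cv2.resize(b[150:250,310:410],(400,400),interpolation=cv2.INTER_CUBIC)]))
E
python3 fin.py
```

```text
side 1021 [ 0.614  -0.068   0.0661] yaw rel -0.007 tilt 0.134 med 0.0008
  hook [0.0054 0.001  0.0038] bath x [-0.0346 -0.0002  0.0661]
top 543 [ 0.6132 -0.0604  0.0659] yaw rel -0.01 tilt 0.15 med 0.0011
  hook [0.0067 0.0002 0.0041] bath x [-0.0343  0.0023  0.0659]
```

View pics/finc.png

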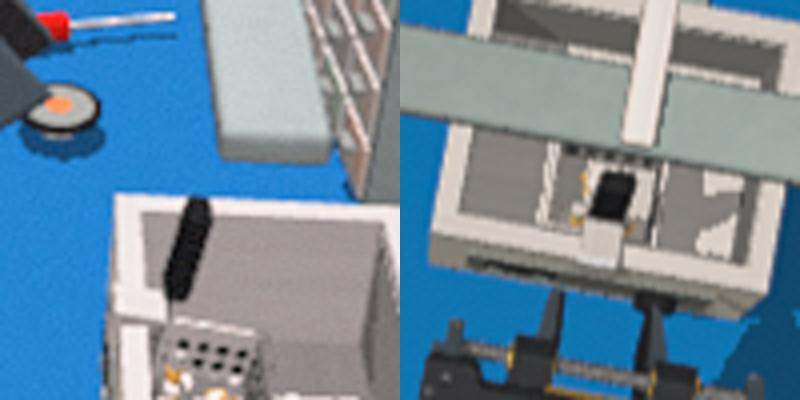

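Emit:
carry_out(
  deltas=[
    {"x":0,"y":0,"z":-1,"rx":0,"ry":0,"rz":0},
    {"x":0,"y":0,"z":-3,"rx":0,"ry":0,"rz":0},
    {"x":0,"y":0,"z":-5,"rx":0,"ry":0,"rz":0},
    {"x":0,"y":0,"z":-6,"rx":0,"ry":0,"rz":0},
    {"x":0,"y":0,"z":-6,"rx":0,"ry":0,"rz":0},
    {"x":0,"y":0,"z":-6,"rx":0,"ry":0,"rz":0},
    {"x":0,"y":0,"z":-6,"rx":0,"ry":0,"rz":0},
    {"x":0,"y":0,"z":-6,"rx":0,"ry":0,"rz":0},
  ],
)

```text
t: 15.97
eef_pos: [0.4927, -0.0413, 0.299]
eef_rot: [0.241, 2.435, -0.087]
wrist_force: [0.1, -0.7, 0.3]
width: 0.487
```

```bash
python3 fin.py
python3 - <<'E'
from go import *
s=robot.read_state();print(s["t"],abs(s["qd"]).max(),s["wrist_force"])
a=cv2.imread("pics/fin_side.png");b=cv2.imread("pics/fin_top.png")
cv2.imwrite("pics/finc2.png",np.hstack([cv2.resize(a[265:345,365:445],(400,400),interpolation=cv2.INTER_CUBIC),cv2.resize(b[175:225,335:385],(400,400),interpolation=cv2.INTER_CUBIC)]))
E
```

```text
side 1017 [ 0.614  -0.0683  0.0661] yaw rel -0.006 tilt 0.133 med 0.0008
  hook [0.0053 0.0011 0.0038] bath x [-0.0345 -0.0004  0.0661]
top 536 [ 0.6126 -0.0611  0.0659] yaw rel -0.016 tilt 0.149 med 0.0011
  hook [0.0064 0.0008 0.0041] bath x [-0.0346  0.0016  0.0659]
16.0667 0.005057972707785012 [-0.79319097  0.46484783  0.37673491]
```

View pics/finc2.png

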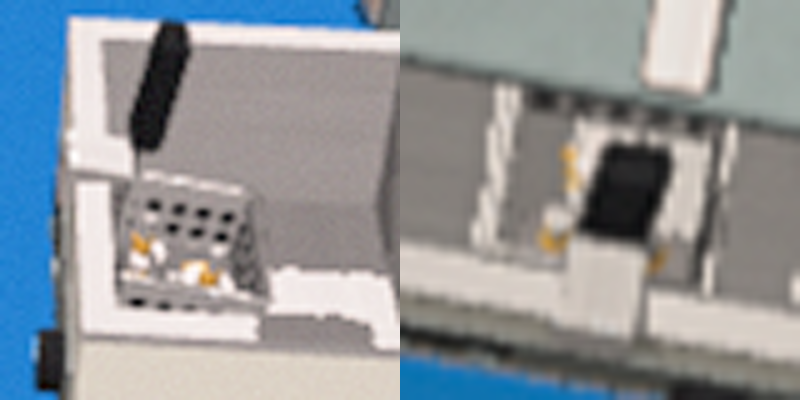

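View pics/fin_side.png

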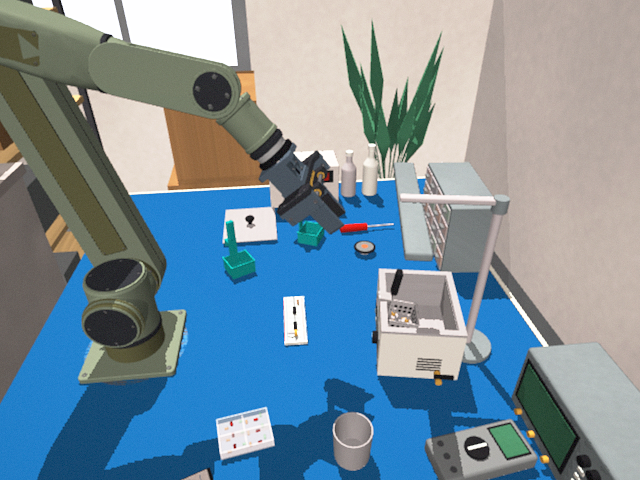

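The top crop shows three separate pot terminals in the basket, at (570,160), (550,235) and (655,258). The side view shows the basket hanging by its hook with the arm clear, and two fits about a second apart agree.

```bash
python3 -c "
from cell import robot
print(robot.finish_job(), robot.read_state()['t'])"
```

```text
the job is handed in; nothing more can be done
the job is handed in; nothing more can be done
```

The basket hangs by its hook on the bath's front rim with all three potentiometers in it, and the job was handed in about 16 s into the 51 s limit. I gripped the sleeve with the tool leaning 40° back and carried the basket below the lamp bar. I lowered the hook until the wrist force showed it resting on the rim (6–9 N), and only then released and backed off. No verdict was reported.

**Final fits (side and top cameras):**

| Check | Measured | Limit |
|---|---|---|
| Hook off the wall's middle line (x) | 5–6 mm | 9 mm |
| Hook off the rim's middle (y) | about 1 mm | 80 mm |
| Hook above the rim top | about 4 mm | 6 mm |
| Tilt | 0.13–0.15 rad | 0.21 rad |
| Out of square with the wall | below 0.02 rad | 0.26 rad |

- **Hook height:** the cameras already read 2–3 mm high when the hook was resting on the rim in the grip, so the true height is probably lower.
- **Tilt:** once released, the basket swung into its natural hang. It stays within the limits but is not plumb.
- **Basket contents:** the last close crop shows three separate potentiometers in the basket. Its underside is about 20 mm above the tank floor.
- **Clearance:** before moving in, the gripper's predicted gap to the lamp bar was about 14 mm or more. The bystanders look undisturbed in the side picture; I did not measure their positions.

**Disagreements:**
- The real fingertips are about 34 mm behind the reported TCP. Both cameras showed this, and I corrected for it before grasping.
- The two cameras differ by about 5 mm in y, so I used the mean and relative measurements.
- The top camera's fit of the basket was unreliable while the gripper hid it.

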